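# Trim the sensor amplifier with the plastic tuning tool

### The job

Take the plastic tuning tool out of its sloping rest, stand it upright in the hole of the tool stand and let go, then take it again from above and, with its blade in the slotted trimmer screw of the amplifier box, turn the screw until the meter needle lies over the middle of the grey band on the dial. Leave the needle there and finish with the tool standing fully home in the stand again, let go. Do not lean hard on the trimmer, and leave the other things on the table where they are.

Things in the scene. Friction and masses are not known exactly. Their poses are not given: they have to be found in the camera images.
- tool_center (a point): Tuning tool of white plastic, 108 mm long, 30 g; point on its axis half-way along, z of its frame towards the handle end. From the blade end: flat blade 8 mm long, 12 mm wide (along x), 3 mm thick (along y), its end edge rounded; round shank 12 mm thick up to 48 mm; square handle 16 x 16 mm (faces along x and y) from 48 to 108 mm. It starts leaning at 45 degrees in the rest, blade low.
- tool_tip (a point): Middle of the end edge of the tool's blade, 54 mm from tool_center; same axes. In the rest the handle's two y faces are free to be gripped from straight above, 65 to 105 mm from the blade end.
- rest: Fixed sloping rest of the tool, base plate 120 x 70 x 10 mm, origin under the middle of the plate. The tool rises at 45 degrees towards the rest's +x (blade on the robot's side); a 7 mm wide rail carries the handle from below, low lips beside the shank hold it sideways, so it comes out straight up. Handle's end about 110 mm above the table.
- stand_hole0 (a point): Middle of the mouth of the hole in the fixed grey tool stand, a block 60 x 60 x 50 mm, mouth in its top face 50 mm above the table. Hole 15 mm in diameter, 3 mm chamfer, right through: the shank goes in, the handle's shoulder rests on the top face, the blade hangs 2 mm above the table. Fully home, tool_center is 56 mm above the table.
- module: Fixed grey amplifier box, 120 (x) x 210 (y) x 45 mm, origin under its middle. Its flat top has the dial at the +y half (rim 6 mm proud) and a black plate with the trimmer's bore at the -y half.
- trimmer_mouth (a point): Middle of the mouth of the trimmer's bore, in the box's top, 45 mm above the table; z up. Bore 15 mm wide, 4 mm chamfer that guides the blade in. The brass screw's face lies 4.5 mm below the mouth; a slot 5.5 mm wide and 4.5 mm deep runs right across it, so a blade fully in the slot is 9 mm below the mouth.
- screw_face (a point): Middle of the screw's face, 4.5 mm below trimmer_mouth; these axes do not turn with the screw. The slot's direction varies and is not told: see it or feel it. Lowered lightly, the blade stops at the face, or drops 4.5 mm further within about 0.2 rad of the slot's direction (same each half turn). Blade play in the slot about 0.2 rad each way. Screw: 0.04 N m, stays where left.
- needle (a joint): Angle of the meter's black needle (50 mm long), rad; 0 points along the box's +x, larger is clockwise seen from above. Turning the screw clockwise seen from above turns the needle clockwise, half as far as the screw (screw travel: needle -0.75 to 0.75). It starts at -0.5 to -0.25.
- band (a joint): Angle of the middle of the grey band on the dial, same pivot and sense as the needle, rad (0 to 0.25); it does not move.
- needle_tip (a point): End of the needle, 50 mm from its pivot.
- band_mid (a point): Middle of the grey band on the dial, 50 mm from the same pivot; the band is 7 mm wide along the needle's sweep.
There are look-alikes about, which are no part of the job. Of the things like the part that bears tool_center, leave any that is purple; of the rest the larger one is meant.

How it is judged:
By the outcome, as a careful person would: the job done as asked, in the order asked, and still so for the second after the job is handed in, with the robot touching nothing.
It also fails if it takes over 72 s, if anything falls off the work surface, if the arm or the gripper's body presses on something with over 40 N, if the wrist force passes 120 N, or if a joint passes its speed limit or range.

### The arm

A 6-joint arm with a two-finger parallel gripper is mounted at the origin on the work surface. World frame = base frame: x ahead of the robot, y to its left, z up, the work surface at z = 0. Lengths are in m, angles in rad, forces in N, time in s.
With the tool pointing down it reaches from about 0.375 to 0.9 m from the base axis. Payload 3.1 kg.
Tool frame: the origin (TCP) lies at the very end of the fingers, on their centre line; the grasp point (between the pads) lies 19 mm behind it (manip.hold_point_z is the distance from the TCP to the grasp point, in m); y points along the fingers, z is the direction in which the jaws open and shut, and the axes are right-handed (so a half turn about y gives the same grasp; the last joint's range is limited). The gripper opens to 85 mm and grips with 20 to 120 N. Pads are 22 mm wide; open, the fingers measure 114 mm over their backs; the gripper's body (76 mm by 85 mm) begins 54 mm behind the grasp point. The pads swing forward as they close: fully open they stand 13 mm farther back than shut.
Start: joints at [1.03, 0.527, 1.433, -0, 1.181, -0.178], TCP at [0.221, 0.585, 0.231] pointing down, gripper open.
Joint ranges: [-3.08, 3.08], [-0.75, 2.2], [0.22, 2.44], [-1.43, 4.57], [0, 2.65], [-2.85, 2.85]. Speed limits (rad/s): [2.79, 2.79, 3.14, 3.14, 3.14, 3.14].

### API

Orientations are given as a unit quaternion [x, y, z, w].
In Python, from station import manip, eyes, workorder gives the robot as it stands. The module is installed in compiled form; this text tells all that it offers.
- The arm moves only by the shell command python3 -m jog 'ROWS' [OPENING] [FORCE]. ROWS is JSON, a list of rows, each a list of 2 entries, a list of its own where there are three numbers: the shift along the tool's x, y, z in cm, then the turn about the tool's y in rad. A call has 1 to 20 rows; each row is the pose to reach, as a shift and turn from the pose commanded when the call began, along the tool's axes at that moment; what a row does not reach only later rows make up. A row lasts 1/12 s, in which the tool goes at most 41.7 mm and 7.16 degrees, less where a joint would pass 70% of its speed; a pose out of reach is approached as far as the arm can. A call with a gripper value outside its range is refused whole. OPENING is the finger opening in cm, from 0 to 8.54, set as the call begins (- or left out, the last holds). The fingers move at their own pace and stop on an object; FORCE is the grip in N (left out, the last holds). Time passes only in rows, so rows that repeat a pose let the fingers close. It gives the time, the measured TCP pose, the force and the opening at its end, in the units of the state.
- manip.sense(): the state, without advancing time (a new reading comes with each control period).
- eyes.snapshot(name): name is "scene" or "side" or "wrist"; returns a dict with "frame" (420x560x3 uint8, red, green, blue), "vfov" (degrees; the focal length in pixels is half the picture's height over the tangent of half this angle, whatever the lens; pixels are square), "cx", "cy" (the principal point, pixels), "k1" (the pictures are not rectified: a ray, as slopes to the right and down, at radius r is drawn at 1 + k1 r^2 times it, then the intrinsics apply), "rvec" (rotation vector, rad) and "tvec" (3), from world to camera coordinates, as OpenCV has them. Camera axes: x right, y down, z forward; pixel columns grow to the right and rows downward; lengths in m; the calibration is good to about 2 mm. A picture is of the moment at which its call begins. There is no depth.
- workorder.sign_off(): hands the job in, once; it reports no verdict.
The state is a dict: "t": time; "q": joint angles; "qd": joint speeds; "tau": joint torques, N m; "tcp_pos": TCP position; "tool_rot": TCP orientation; "force": force on the tool from outside, world axes, zero at the start; "ft_torque": the same for the moment, N m; "finger_gap": opening from 0.0 (shut) to 1.0 (fully open).
Only numpy, scipy, OpenCV 4.12 (cv2) and the standard library are available. Lean on these libraries where they do the work, as an engineer would, in place of code of your own. Each camera call takes 0.05 s, during which the arm holds its last target. There are 200 camera calls.

## Working session

There is one attempt and no reset: what is moved stays moved. The work goes in short steps, Python scripts to look and compute and a shell command to move; the robot and the scene stay as the last step left them, time stands still between calls to the robot, and variables do not carry over. Pictures are saved under pics/ and viewed, about 8 in all and at most 12, crops included, and the job is handed in when it is done.

```bash
mkdir -p pics
cat > h.py <<'E'
import numpy as np, cv2
from station import manip, eyes
from scipy.spatial.transform import Rotation as R
def snap(n,save=None):
    s=eyes.snapshot(n)
    if save: cv2.imwrite('pics/'+save,s['frame'][:,:,::-1])
    return s
def K(s):
    h=s['frame'].shape[0]; f=h/2/np.tan(np.radians(s['vfov'])/2); return f
def ray(s,u,v):
    f=K(s); d=np.array([(u-s['cx'])/f,(v-s['cy'])/f]); p=d.copy()
    for _ in range(30): p=d/(1+s['k1']*(p@p))
    Rm=R.from_rotvec(np.ravel(s['rvec'])).as_matrix(); t=np.ravel(s['tvec'])
    return -Rm.T@t, Rm.T@np.array([p[0],p[1],1.])
def onz(s,u,v,z):
    c,d=ray(s,u,v); return c+d*(z-c[2])/d[2]
def proj(s,P):
    Rm=R.from_rotvec(np.ravel(s['rvec'])).as_matrix(); c=Rm@np.array(P)+np.ravel(s['tvec'])
    p=c[:2]/c[2]; p=p*(1+s['k1']*(p@p)); return p*K(s)+[s['cx'],s['cy']]
def tri(s1,p1,s2,p2):
    c1,d1=ray(s1,*p1);c2,d2=ray(s2,*p2)
    A=np.stack([d1,-d2],1);x=np.linalg.lstsq(A,c2-c1,rcond=None)[0]
    a=c1+d1*x[0];b=c2+d2*x[1];return (a+b)/2,np.linalg.norm(a-b)
def st():
    s=manip.sense();m=R.from_quat(s['tool_rot']).as_matrix()
    print('t',round(s['t'],2),'tcp',np.round(s['tcp_pos'],4),'F',np.round(s['force'],1),'gap',round(s['finger_gap'],3),'q',np.round(s['q'],3))
    print('tool axes cols\n',np.round(m,3)); return s,m
E
python3 - <<'E'
from h import *
st()
a=snap('scene','a.png');b=snap('side','b.png')
for s in (a,b): print(s['vfov'],s['cx'],s['cy'],s['k1'],ray(s,280,210))
import pickle;pickle.dump((a,b),open('ab.pkl','wb'))
E
```

```text
t 0.0 tcp [0.2208 0.5839 0.2303] F [ 0.3 -0.3  0.5] gap 0.999 q [ 1.031  0.528  1.434  0.     1.181 -0.178]
tool axes cols
 [[ 0.935 -0.001  0.354]
 [-0.354 -0.002  0.935]
 [-0.    -1.    -0.002]]
46.828874753270355 278.1866145695885 202.79051427241836 -0.14671474112235117 (array([ 1.20544554, -0.14164405,  0.54388487]), array([-0.81475452,  0.16676312, -0.55551791]))
43.351679010977 279.6833500989936 216.0434428408887 0.06299297613079351 (array([ 0.40985968, -0.88123757,  0.86505693]), array([ 0.04746449,  0.73266947, -0.67902413]))
```

View pics/a.png

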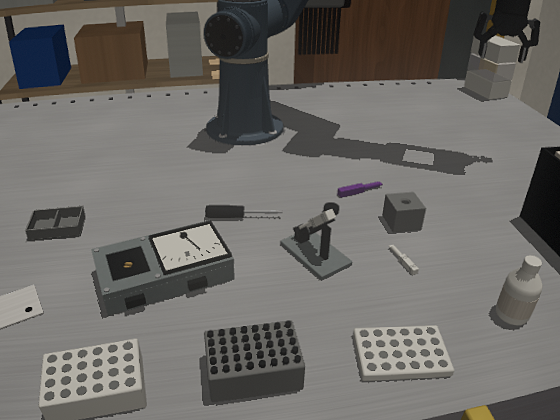

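View pics/b.png

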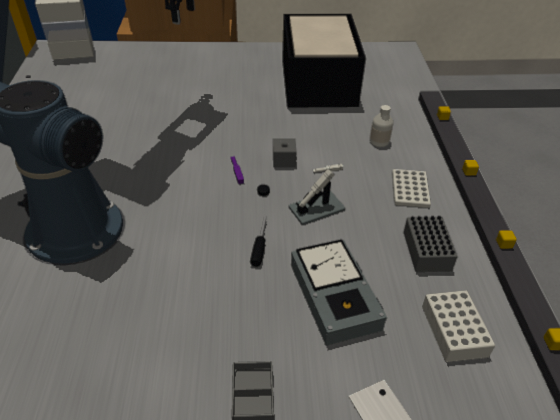

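The scene view shows the module at about (165,262), the rest with the white tool at (318,235) and the stand at (404,210). There is a small white decoy at (403,258) and a purple one at (360,188). In the side view they are at (337,290), (318,195) and (284,152). Next I'll zoom in on these.

Run:
```python
from h import *
import pickle;a,b=pickle.load(open('ab.pkl','rb'))
def crop(s,x,y,w,h,k):
    return cv2.resize(s['frame'][y:y+h,x:x+w,::-1],None,fx=k,fy=k,interpolation=cv2.INTER_CUBIC)
c1=crop(a,275,190,80,60,5);c2=crop(b,282,155,80,60,5)
c3=crop(a,85,215,160,120,2.5);c4=crop(b,265,235,160,120,2.5)
cv2.imwrite('pics/c.png',np.vstack([np.hstack([c1,c2]),np.hstack([c3,c4])]))
```

```text
(no output)
```

View pics/c.png

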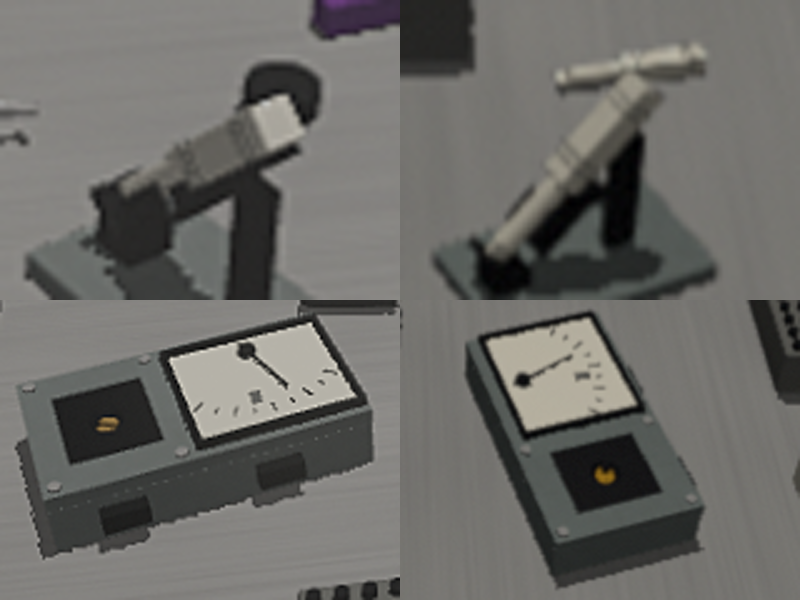

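Run:
```python
from h import *
import pickle;a,b=pickle.load(open('ab.pkl','rb'))
A=lambda x,y:(85+x/2.5,215+(y-300)/2.5)
B=lambda x,y:(265+(x-400)/2.5,235+(y-300)/2.5)
C=lambda x,y:(275+x/5,190+y/5)
D=lambda x,y:(282+(x-400)/5,155+y/5)
def sh(n,pa,pb,z=None):
    print(n,tri(a,pa,b,pb)); 
    if z: print('   ',onz(a,*pa,z),onz(b,*pb,z))
sh('pivot',A(248,351),B(523,380),.05)
sh('trim',A(108,424),B(605,474),.0405)
sh('hole',(405,201.5),(284,146),.05)
sh('toolend',C(283,122),D(645,92))
sh('shoulder',C(183,160),D(562,180))
sh('blade',C(122,188),D(490,258))
for n,p in dict(nyTip=(570,357)).items(): print(n,onz(b,*B(*p),.05))
print('tipA',onz(a,*A(287,387),.05), 'bandA',onz(a,*A(256,397),.046),'bandB',onz(b,*B(583,376),.046))
for p in [(480,340),(592,312),(643,405),(528,438)]: print('dialB',onz(b,*B(*p),.051))
for p in [(163,351),(316,316),(366,400),(202,445)]: print('dialA',onz(a,*A(*p),.051))
# rest plate corners in side img & scene
for p in [(433,247),(718,270)]: print('restB',onz(b,*D(*p),.01))
```

```text
pivot (array([ 0.52857944, -0.16998867,  0.04690248]), np.float64(0.002974845757719163))
    [ 0.53103989 -0.16880598  0.05      ] [ 0.52865337 -0.17444607  0.05      ]
trim (array([ 0.58397456, -0.26203624,  0.04035625]), np.float64(0.0022902272538612976))
    [ 0.58294225 -0.26127741  0.0405    ] [ 0.5844125  -0.26337407  0.0405    ]
hole (array([0.48873516, 0.24968773, 0.04690665]), np.float64(0.0024917601379706527))
    [0.49152123 0.24873816 0.05      ] [0.48861935 0.24335001 0.05      ]
toolend (array([0.58617156, 0.06892918, 0.10097837]), np.float64(0.006041376775950104))
shoulder (array([0.54862156, 0.04793053, 0.06400967]), np.float64(0.002526103343147548))
blade (array([0.51526316, 0.03477832, 0.02892103]), np.float64(0.0046417274507509895))
nyTip [ 0.57006485 -0.15040521  0.05      ]
tipA [ 0.57469053 -0.1446496   0.05      ] bandA [ 0.57687483 -0.16525578  0.046     ] bandB [ 0.57904279 -0.16800333  0.046     ]
dialB [ 0.49655367 -0.13017109  0.051     ]
dialB [ 0.59497301 -0.10016885  0.051     ]
dialB [ 0.62219695 -0.20424416  0.051     ]
dialB [ 0.52680265 -0.23500555  0.051     ]
dialA [ 0.52323707 -0.22628831  0.051     ]
dialA [ 0.49848863 -0.12005622  0.051     ]
dialA [ 0.59756946 -0.09523133  0.051     ]
dialA [ 0.62516697 -0.19959766  0.051     ]
restB [0.49129129 0.06072251 0.01      ]
restB [0.62687766 0.04099003 0.01      ]
```

```bash
python3 -m jog '[[[51,-3,-36.9],-0.81],[[51,-3,-36.9],-0.81],[[51,-3,-36.9],-0.81],[[51,-3,-36.9],-0.81],[[51,-3,-36.9],-0.81],[[51,-3,-36.9],-0.81],[[51,-3,-36.9],-0.81],[[51,-3,-36.9],-0.81],[[51,-3,-36.9],-0.81],[[51,-3,-36.9],-0.81],[[51,-3,-36.9],-0.81],[[51,-3,-36.9],-0.81],[[51,-3,-36.9],-0.81],[[51,-3,-36.9],-0.81],[[51,-3,-36.9],-0.81],[[51,-3,-36.9],-0.81],[[51,-3,-36.9],-0.81],[[51,-3,-36.9],-0.81]]' 5
python3 - <<'E'
from h import *
st(); w=snap('wrist'); import pickle;pickle.dump(w,open('w1.pkl','wb'))
print(ray(w,280,210),w['vfov']);cv2.imwrite('pics/d.png',cv2.resize(w['frame'][:,:,::-1],(800,600)))
E
```

```text
t: 1.6
tcp_pos: [0.5679, 0.0575, 0.2607]
tool_rot: [-0.689, -0.156, 0.156, 0.69]
force: [-0.5, 0.9, 0.6]
finger_gap: 0.586
t 1.6 tcp [0.5679 0.0575 0.2607] F [-0.5  0.9  0.6] gap 0.586 q [-0.095  0.421  1.536  0.     1.185 -2.111]
tool axes cols
 [[ 0.903 -0.001 -0.431]
 [ 0.431  0.     0.903]
 [-0.001 -1.     0.001]]
(array([0.50122093, 0.02444569, 0.40336794]), array([ 0.26057926,  0.11803355, -0.95824984])) 65.32737759577206
```

View pics/d.png

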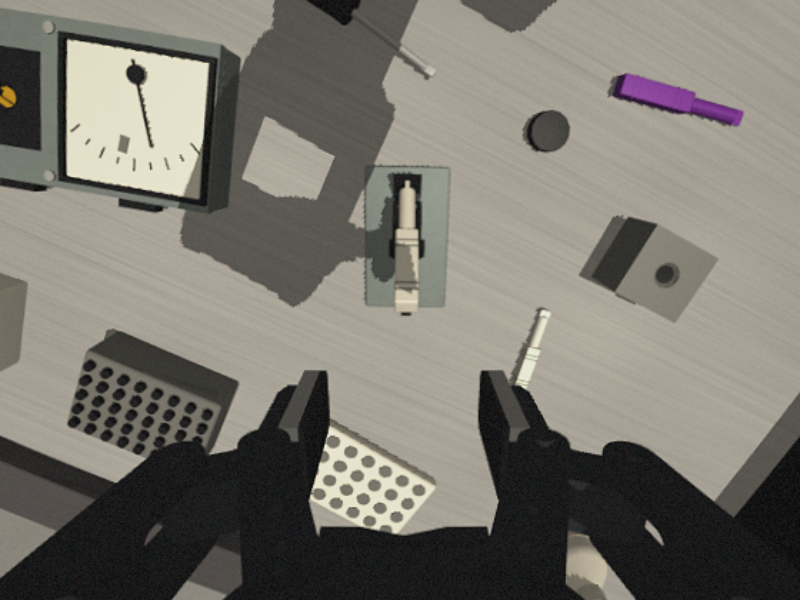

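The wrist view shows the tool in the rest almost in line with the hand, from its tip at (407,182) to its end at (405,305). The hole is at (666,274), the pivot at (136,74), the needle end at (151,146), the band at (124,144) and the screw at (6,97).

Run:
```python
from h import *
import pickle;w=pickle.load(open('w1.pkl','rb'));k=.7
P=lambda x,y,z:onz(w,x*k,y*k,z)
tip=P(407,182,.032);end=P(405,302,.105);print('tip',tip,'end',end,'yaw',np.arctan2(*(end-tip)[1::-1]))
pc=[P(x,y,.01) for x,y in [(366,167),(449,168),(445,306),(365,305)]]
print(np.round(pc,4)); m=np.mean(pc,0); e=(pc[2]+pc[3]-pc[0]-pc[1]);print('rest',m,'yaw',np.arctan2(e[1],e[0]))
print('hole',P(666,274,.05)); hc=[P(x,y,.05) for x,y in [(631,218),(718,259),(676,322),(588,278)]];print('stand corners',np.round(hc,4),np.mean(hc,0))
pv=P(136,74,.05);nt=P(151,146,.05);bd=P(124,144,.046)
dc=[P(x,y,.051) for x,y in [(60,31),(215,52),(207,209),(60,180)]];print(np.round(dc,4))
a=lambda d:np.arctan2(d[1],d[0])
print('pivot',pv,'needle',a(nt-pv),'band',a(bd-pv),'dial yaw',a(dc[2]-dc[1]),a(dc[3]-dc[0]),'ydirs',a(dc[1]-dc[0])-np.pi/2,a(dc[2]-dc[3])-np.pi/2)
print('trim',P(6,97,.0405))
```

```text
tip [0.51405337 0.03432001 0.032     ] end [0.58217992 0.06480096 0.105     ] yaw 0.4207034510656997
[[ 5.184e-01 -2.000e-04  1.000e-02]
 [ 4.901e-01  6.090e-02  1.000e-02]
 [ 5.961e-01  1.111e-01  1.000e-02]
 [ 6.256e-01  4.710e-02  1.000e-02]]
rest [0.55755525 0.05468141 0.01      ] yaw 0.4289012587343092
hole [0.48785967 0.24787867 0.05      ]
stand corners [[0.4634 0.1982 0.05  ]
 [0.4594 0.2791 0.05  ]
 [0.5175 0.2787 0.05  ]
 [0.5177 0.1932 0.05  ]] [0.48950324 0.23728086 0.05      ]
[[ 0.5224 -0.2294  0.051 ]
 [ 0.4907 -0.1239  0.051 ]
 [ 0.595  -0.0932  0.051 ]
 [ 0.6219 -0.2026  0.051 ]]
pivot [ 0.52722953 -0.17114689  0.05      ] needle 0.5321969763245707 band 0.07679221291378789 dial yaw 0.28679115801521077 0.2633014999226534 ydirs 0.29198828122146936 0.24101960174781278
trim [ 0.5835409  -0.26403937  0.0405    ]
```

```bash
python3 -m jog '[[[0.15,4,0.1],0.02],[[0.15,8,0.1],0.02],[[0.15,12,0.1],0.02],[[0.15,15,0.1],0.02],[[0.15,17,0.1],0.02],[[0.15,18.4,0.1],0.02],[[0.15,19.2,0.1],0.02],[[0.15,19.2,0.1],0.02],[[0.15,19.2,0.1],0.02]]'; python3 -m jog '[[[0,0,0],0],[[0,0,0],0],[[0,0,0],0],[[0,0,0],0],[[0,0,0],0],[[0,0,0],0],[[0,0,0],0],[[0,0,0],0]]' 0 25; python3 -m jog '[[[0,-1,0],0],[[0,-3,0],0],[[0,-6,0],0],[[0,-9,0],0],[[0,-9,0],0],[[0,-9,0],0]]'
python3 - <<'E'
from h import *
st(); w=snap('wrist');b=snap('side');a=snap('scene')
ax=lambda s,x,y:cv2.resize(s['frame'][y:y+150,x:x+200,::-1],(400,300),interpolation=cv2.INTER_CUBIC)
cv2.imwrite('pics/e.png',np.hstack([ax(a,230,120),ax(b,230,60)]))
E
```

```text
t: 2.4
tcp_pos: [0.5681, 0.0614, 0.0695]
tool_rot: [-0.691, -0.151, 0.151, 0.691]
force: [0.7, -0.3, 0.3]
finger_gap: 0.581
t: 3.07
tcp_pos: [0.5692, 0.0605, 0.0706]
tool_rot: [0.691, 0.151, -0.149, -0.691]
force: [-0.0, 0.2, 6.6]
finger_gap: 0.184
t: 3.57
tcp_pos: [0.5698, 0.0602, 0.1617]
tool_rot: [0.692, 0.152, -0.149, -0.69]
force: [-0.1, -0.7, -0.2]
finger_gap: 0.182
t 3.57 tcp [0.5698 0.0602 0.1617] F [-0.1 -0.7 -0.2] gap 0.182 q [-0.09   0.546  1.636 -0.     0.954 -2.088]
tool axes cols
 [[ 0.91   0.005 -0.415]
 [ 0.415 -0.001  0.91 ]
 [ 0.004 -1.    -0.003]]
```

View pics/e.png

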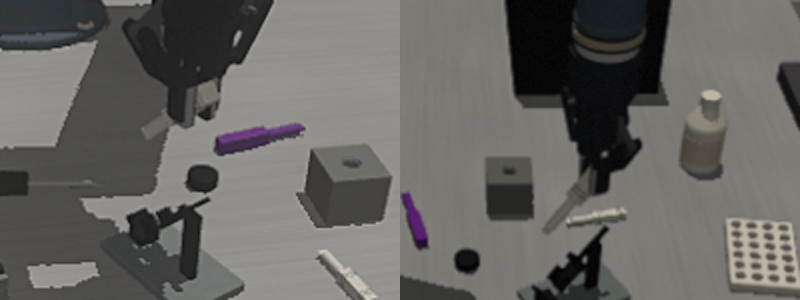

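```bash
python3 -m jog '[[[1.6,0,3.6],0],[[3.2,0,7.2],0],[[4.9,0,10.8],0],[[6.5,0,14.4],0],[[6.5,0,14.4],0],[[6.5,0,14.4],0]]'
python3 - <<'E'
from h import *
s,m=st(); w=snap('wrist');a=snap('scene')
p=proj(w,(.489,.248,.05));print('pred',p)
x,y=int(p[0])-70,int(p[1])-60
x=max(0,min(x,420));y=max(0,min(y,310))
print('crop origin',x,y)
c=cv2.resize(w['frame'][y:y+110,x:x+140,::-1],(700,550),interpolation=cv2.INTER_CUBIC)
cv2.imwrite('pics/f.png',c)
g=cv2.cvtColor(w['frame'],cv2.COLOR_RGB2GRAY); u,v=p.astype(int); r=g[v-25:v+25,u-25:u+25]
mk=(r<70).astype(np.uint8);n,l,stt,ce=cv2.connectedComponentsWithStats(mk)
for i in range(1,n):
    if stt[i][4]>15: q=ce[i]+[u-25,v-25];print(stt[i],q,onz(w,*q,.05))
E
```

```text
t: 4.22
tcp_pos: [0.5663, 0.2204, 0.1575]
tool_rot: [0.691, 0.151, -0.153, -0.691]
force: [0.3, 0.2, 1.1]
finger_gap: 0.179
t 4.22 tcp [0.5663 0.2204 0.1575] F [0.3 0.2 1.1] gap 0.179 q [ 0.188  0.595  1.544 -0.     1.006 -1.816]
tool axes cols
 [[ 0.908 -0.003 -0.419]
 [ 0.419 -0.001  0.908]
 [-0.003 -1.     0.001]]
pred [360.06700435 134.96541683]
crop origin 290 74
[ 16  16  18  19 242] [360.30578512 134.5661157 ] [0.48866522 0.24802304 0.05      ]
```

View pics/f.png

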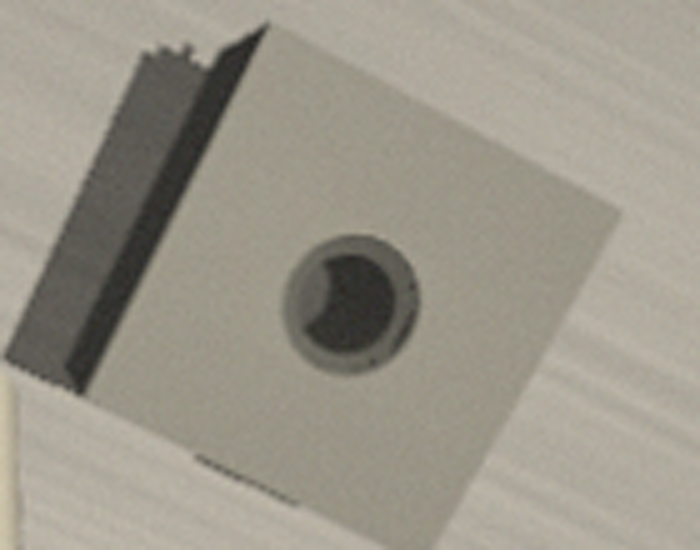

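The hole's rim circle is at crop (351,305), so the hole is at (0.4886, 0.248). Next I'll work out where the blade tip is relative to the TCP.

Run:
```python
from h import *
import pickle;a,b=pickle.load(open('ab.pkl','rb'))
p,e=tri(a,(304,186),b,(303.5,175));o=p-np.array([.5698,.0602,.1617]);print(p,e,o)
s,m=st()
print('tip off in tool axes',m.T@o)
for off in (o,np.array([-.0547,-.025,-.041])):
    w0=s['tcp_pos']+off; print('to put tip on hole mid at z .05:',m.T@(np.array([.4886,.248,.05])-w0)*100,'cm')
```

```text
[0.51964723 0.03877335 0.1197724 ] 0.002588092246150173 [-0.05015277 -0.02142665 -0.0419276 ]
t 4.32 tcp [0.5669 0.2178 0.1579] F [-0.5  0.5 -0. ] gap 0.181 q [ 1.830e-01  5.940e-01  1.544e+00 -1.000e-03  1.006e+00 -1.816e+00]
tool axes cols
 [[ 0.91  -0.003 -0.416]
 [ 0.416 -0.001  0.91 ]
 [-0.003 -1.     0.   ]]
tip off in tool axes [-0.05439157  0.04209583  0.00135055]
to put tip on hole mid at z .05: [-0.39486593  6.60381078  5.8604851 ] cm
to put tip on hole mid at z .05: [0.16752277 6.6948564  5.99648375] cm
```

```bash
python3 -m jog '[[[-0.2,0,3],0],[[-0.2,0,5.95],0],[[-0.2,2,5.95],0],[[-0.2,4,5.95],0],[[-0.2,5,5.95],0],[[-0.2,5.6,5.95],0],[[-0.2,5.9,5.95],0],[[-0.2,5.9,5.95],0]]'
python3 - <<'E'
from h import *
st(); b=snap('side');a=snap('scene')
def z(s,P):
    u,v=proj(s,P).astype(int);x=max(0,u-50);y=max(0,v-45);print(x,y)
    return cv2.resize(s['frame'][y:y+75,x:x+100,::-1],(400,300),interpolation=cv2.INTER_CUBIC)
P=(.4886,.248,.07)
cv2.imwrite('pics/g.png',np.hstack([z(a,P),z(b,P)]))
E
```

```text
t: 4.98
tcp_pos: [0.5415, 0.2707, 0.0998]
tool_rot: [0.691, 0.149, -0.15, -0.691]
force: [0.0, -0.5, -0.6]
finger_gap: 0.181
t 4.98 tcp [0.5415 0.2707 0.0998] F [ 0.  -0.5 -0.6] gap 0.181 q [ 0.279  0.673  1.589 -0.     0.881 -1.718]
tool axes cols
 [[ 0.91  -0.001 -0.414]
 [ 0.414 -0.     0.91 ]
 [-0.001 -1.     0.   ]]
355 146
234 93
```

View pics/g.png

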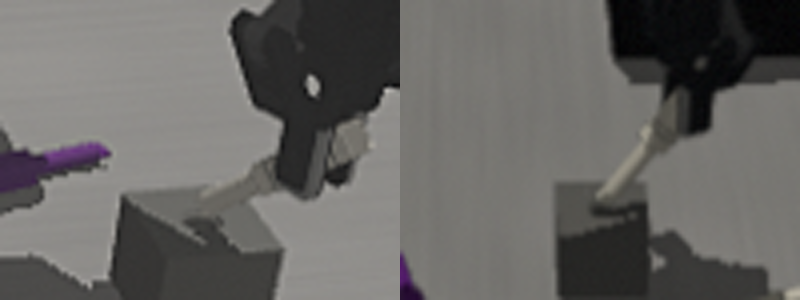

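```bash
python3 -m jog '[[[0,0.5,0.05],0],[[0,1.0,0.1],0],[[0,1.0,0.1],0],[[-0.3,0.75,0.1],0],[[-0.65,0.5,0.1],0],[[-1.35,0.05,0.1],0],[[-2.1,-0.35,0.1],0],[[-2.1,-0.35,0.1],0]]'; python3 -m jog '[[[-0.7,-0.25,0],0],[[-1.55,-0.45,0],0],[[-2.4,-0.55,0],0],[[-3.2,-0.55,0],0],[[-3.7,-0.45,0],0],[[-3.7,-0.45,0],0]]'
python3 - <<'E'
from h import *
st(); b=snap('side');a=snap('scene')
def z(s,P):
    u,v=proj(s,P).astype(int);x=max(0,u-50);y=max(0,v-45);print(x,y)
    return cv2.resize(s['frame'][y:y+75,x:x+100,::-1],(400,300),interpolation=cv2.INTER_CUBIC)
P=(.4886,.248,.07)
cv2.imwrite('pics/h.png',np.hstack([z(a,P),z(b,P)]))
E
```

```text
t: 5.75
tcp_pos: [0.52, 0.2634, 0.1048]
tool_rot: [0.691, 0.15, -0.151, -0.691]
force: [-0.6, 0.1, -0.2]
finger_gap: 0.183
t: 6.25
tcp_pos: [0.4861, 0.2479, 0.108]
tool_rot: [0.691, 0.149, -0.151, -0.691]
force: [0.1, 0.9, -0.4]
finger_gap: 0.188
t 6.25 tcp [0.4861 0.2479 0.108 ] F [ 0.1  0.9 -0.4] gap 0.188 q [ 0.267  0.602  1.738 -0.     0.805 -1.732]
tool axes cols
 [[ 0.91  -0.003 -0.415]
 [ 0.415 -0.001  0.91 ]
 [-0.003 -1.     0.   ]]
355 146
234 93
```

View pics/h.png

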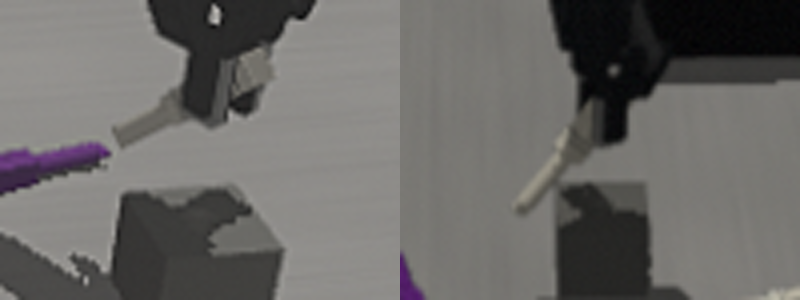

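It missed. At 45° the blade's end lies flush with the chamfer and slid out, so the hole gives no sideways hold. I'll tip the tool upright against the stand's vertical +x face instead, after checking that face's direction and where the decoy lies.

```bash
python3 - <<'E'
from h import *
import pickle;w=pickle.load(open('w1.pkl','rb'))
print('decoy',[onz(w,x*.7,y*.7,.008) for x,y in [(543,312),(520,388)]])
a,b=pickle.load(open('ab.pkl','rb'))
# stand top corners in wrist image f: hand pose then; recompute from scene image crop instead
for p in [(629,0)]: pass
print('dirs via w1 top face',[np.round(onz(w,x*.7,y*.7,.05),4) for x,y in [(656,222),(718,259),(676,322),(612,291)]])
s,m=st()
E
python3 -m jog '[[[0,-4,0],0],[[3,-4,-1.4],0.12],[[6,-4,-2.8],0.24],[[9.4,-4,-4.3],0.36],[[9.4,-4,-4.3],0.43],[[9.4,-4,-4.3],0.43],[[9.4,-4,-4.3],0.43]]'
python3 - <<'E'
from h import *
s,m=st(); w=snap('wrist'); f=w['frame']; g=cv2.cvtColor(f,cv2.COLOR_RGB2GRAY)
p=proj(w,(.4886,.248,.05));print(p)
cv2.imwrite('pics/i.png',cv2.resize(f[:,:,::-1],(800,600)))
import pickle;pickle.dump(w,open('w2.pkl','wb'))
E
```

```text
decoy [array([0.56390167, 0.19317662, 0.008     ]), array([0.63818809, 0.21197448, 0.008     ])]
dirs via w1 top face [array([0.4573, 0.2174, 0.05  ]), array([0.4594, 0.2791, 0.05  ]), array([0.5175, 0.2787, 0.05  ]), array([0.5184, 0.2162, 0.05  ])]
t 6.35 tcp [0.4881 0.2485 0.1082] F [ 0.5  0.5 -0.7] gap 0.184 q [ 0.267  0.602  1.735  0.     0.805 -1.732]
tool axes cols
 [[ 0.91   0.    -0.415]
 [ 0.415  0.     0.91 ]
 [ 0.    -1.     0.   ]]
t: 6.93
tcp_pos: [0.5909, 0.2484, 0.1476]
tool_rot: [0.707, -0.001, -0.001, -0.707]
force: [0.0, 0.2, -0.5]
finger_gap: 0.181
t 6.93 tcp [0.5909 0.2484 0.1476] F [ 0.   0.2 -0.5] gap 0.181 q [ 0.224  0.647  1.463  0.     1.033 -1.347]
tool axes cols
 [[ 1.    -0.002  0.   ]
 [-0.    -0.     1.   ]
 [-0.002 -1.    -0.   ]]
[282.93512289  69.71117636]
```

View pics/i.png

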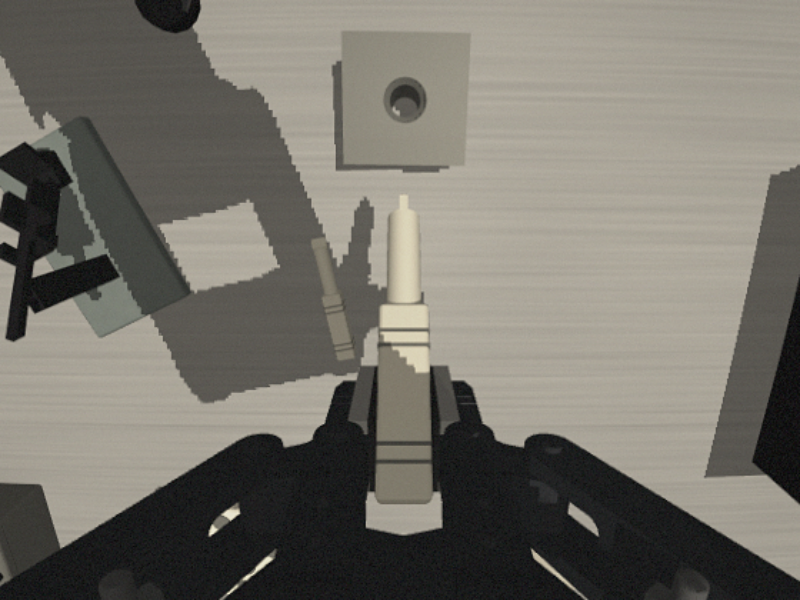

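The view is clear. The block at (405,100) has its edges along the world axes, and the tool lies straight below it with its tip at (403,197). Now I'll lower and push its tip against the block's face.

```bash
python3 -m jog '[[[0,3,0],0],[[0,5.5,0],0],[[0,6.9,0],0],[[-0.6,6.9,0],0],[[-1.2,6.9,0],0],[[-1.8,6.9,0],0],[[-2.4,6.9,0],0],[[-3,6.9,0],0],[[-3,6.9,0],0]]'; python3 -m jog '[[[-0.6,0,0],0],[[-1.2,0,0],0],[[-1.8,0,0],0],[[-2.4,0,0],0],[[-2.9,0,0],0],[[-3.3,0,0],0],[[-3.6,0,0],0],[[-3.6,0,0],0]]';python3 - <<'E'
from h import *
st(); b=snap('side');a=snap('scene')
def z(s,P):
    u,v=proj(s,P).astype(int);x=max(0,u-50);y=max(0,v-45);print(x,y)
    return cv2.resize(s['frame'][y:y+75,x:x+100,::-1],(400,300),interpolation=cv2.INTER_CUBIC)
P=(.52,.248,.06)
cv2.imwrite('pics/j.png',np.hstack([z(a,P),z(b,P)]))
E
```

```text
t: 7.73
tcp_pos: [0.5668, 0.2495, 0.084]
tool_rot: [-0.706, -0.005, -0.006, 0.708]
force: [5.4, -0.2, -0.1]
finger_gap: 0.184
t: 8.4
tcp_pos: [0.5272, 0.2493, 0.0817]
tool_rot: [-0.707, -0.002, -0.003, 0.708]
force: [3.8, 0.3, 2.8]
finger_gap: 0.182
t 8.4 tcp [0.5272 0.2493 0.0817] F [3.8 0.3 2.8] gap 0.182 q [ 0.25   0.677  1.662  0.     0.796 -1.319]
tool axes cols
 [[ 1.     0.006  0.001]
 [-0.001  0.002  1.   ]
 [ 0.006 -1.     0.002]]
361 160
246 96
```

View pics/j.png

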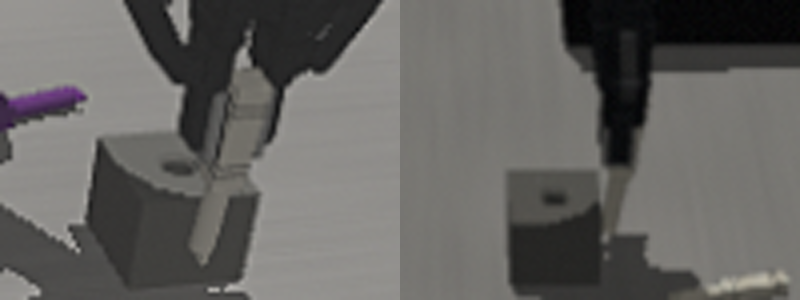

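The tool has swung most of the way up against the block's face. In the scene panel it runs from its tip at (200,262) to its shoulder at (214,178). I'll measure the remaining lean.

Run:
```python
from h import *
import pickle;a,b=pickle.load(open('ab.pkl','rb'))
t,e=tri(a,(411,225.5),b,(297.75,156.5));print(t,e)
s,e=tri(a,(414.5,204.5),b,(301.5,139));print(s,e); print('lean',(s-t)[:2]/(s-t)[2])
```

```text
[0.52579792 0.25052521 0.01404828] 0.0066752012751789035
[0.53351603 0.24592571 0.07007665] 0.0007615225025293875
lean [ 0.13775363 -0.08209223]
```

```bash
python3 -m jog '[[[-0.2,0,0],0],[[-0.4,0,0],0],[[-0.4,0,0],0],[[-0.4,0,0],0]]'; python3 -m jog '[[[-0.2,0,0],0],[[-0.4,0,0],0],[[-0.4,0,0],0],[[-0.4,0,0],0]]'
```

```text
t: 8.83
tcp_pos: [0.5211, 0.2486, 0.0791]
tool_rot: [0.707, -0.001, 0.0, -0.707]
force: [2.8, -0.5, 2.7]
finger_gap: 0.181
t: 9.17
tcp_pos: [0.5168, 0.2485, 0.079]
tool_rot: [0.707, -0.001, 0.0, -0.707]
force: [4.2, 0.1, 1.6]
finger_gap: 0.184
```

```bash
python3 -m jog '[[[1.5,0,0],0],[[2,-2,0],0],[[2,-5,0],0],[[2,-8,0],0],[[2,-8,0],0],[[2,-8,0],0]]';python3 - <<'E'
from h import *
s,m=st(); b=snap('side');a=snap('scene')
P=s['tcp_pos']-[0,0,.03]
def z(s,P):
    u,v=proj(s,P).astype(int);x=max(0,u-40);y=max(0,v-35);print(x,y)
    return cv2.resize(s['frame'][y:y+60,x:x+80,::-1],(400,300),interpolation=cv2.INTER_CUBIC)
cv2.imwrite('pics/k.png',np.hstack([z(a,P),z(b,P)]))
import pickle;pickle.dump((a,b),open('ab2.pkl','wb'))
E
```

```text
t: 9.67
tcp_pos: [0.5355, 0.2485, 0.1597]
tool_rot: [0.707, -0.002, -0.001, -0.707]
force: [-0.5, -0.2, -1.3]
finger_gap: 0.184
t 9.67 tcp [0.5355 0.2485 0.1597] F [-0.5 -0.2 -1.3] gap 0.184 q [ 0.245  0.572  1.587  0.     0.986 -1.324]
tool axes cols
 [[ 1.    -0.003  0.002]
 [-0.002 -0.     1.   ]
 [-0.003 -1.    -0.   ]]
381 141
263 83
```

View pics/k.png

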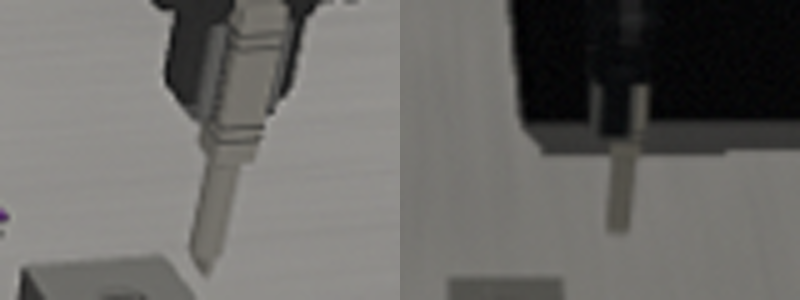

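The tool hangs close to upright. Its shank runs from (228,160) to (206,270) in the scene panel and from (626,143) to (617,233) in the side panel. I'll get its axis by intersecting the two planes.

```bash
cat > ax.py <<'E'
from h import *
def axis(a,pa,b,pb):
    ca,d1=ray(a,*pa[0]);_,d2=ray(a,*pa[1]);na=np.cross(d1,d2);na/=np.linalg.norm(na)
    cb,e1=ray(b,*pb[0]);_,e2=ray(b,*pb[1]);nb=np.cross(e1,e2);nb/=np.linalg.norm(nb)
    d=np.cross(na,nb);d/=d[2]
    p=np.linalg.solve([na,nb,[0,0,1]],[na@ca,nb@cb,0]); return p,d   # point at z=0, slope per z
def tipz(a,p,d,pt):
    c,r=ray(a,*pt);x=np.linalg.lstsq(np.stack([d,-r],1),c-p,rcond=None)[0];return x[0]
E
python3 - <<'E'
from ax import *
import pickle;a,b=pickle.load(open('ab2.pkl','rb'))
p,d=axis(a,[(426.6,173),(422.2,195)],b,[(308.2,111.6),(306.4,129.6)])
print('slope',d); zt=tipz(a,p,d,(422.2,195));zb=tipz(b,p,d,(306.4,129.6));print('tip z',zt,zb,'at',p+d*zt,'at grip',p+d*.1787)
# verification using vertical reference: project a vertical line at tcp
t=np.array([.5355,.2485])
for s in (a,b): print(proj(s,[*t,.14]),proj(s,[*t,.10]))
# automatic: shank mask rows midpoints
for s,x0,x1,y0,y1 in ((a,410,440,176,192),(b,295,320,114,128)):
    f=s['frame'][y0:y1,x0:x1].astype(int);bg=np.median(s['frame'][y0:y1,x0-15:x0+1],axis=(1));
    print(s is a);print(f.sum(2)[::5])
E
```

```text
slope [ 0.02660892 -0.01771778  1.        ]
tip z 0.09774932434271713 0.0950683548241432 at [0.5454176  0.25079082 0.09774932] at grip [0.54757161 0.24935655 0.1787    ]
[422.74651564 171.6272335 ] [418.91119027 191.14102317]
[303.54041809 115.04288624] [302.73519087 128.53853372]
True
[[419 419 418 417 418 417 416 416 418 418 418 365 270 314 328 334 336 321
  365 420 426 423 423 423 420 423 420 420 422 420]
 [428 426 428 428 429 428 429 428 430 431 368 275 314 329 337 334 320 368
  424 430 424 425 425 425 424 425 426 423 423 426]
 [422 421 419 423 422 423 421 427 428 350 278 315 328 338 334 322 376 432
  428 428 425 425 425 426 423 423 425 425 424 425]
 [413 398 392 410 428 422 422 425 407 287 314 333 337 331 322 370 433 427
  423 423 425 423 426 423 424 423 425 422 424 422]]
False
[[312 312 314 314 314 314 314 320 320 309 258 232 233 231 235 276 307 320
  323 324 320 316 316 315 317]
 [351 356 355 357 353 351 355 362 362 337 258 239 240 238 261 337 359 363
  364 364 362 359 354 351 356]
 [352 356 357 357 357 356 357 360 363 296 241 242 240 235 310 355 360 359
  360 365 366 361 360 359 358]]
```

```bash
python3 -m jog '[[[-2,0,0],0],[[-4,0,0],0],[[-5.7,0,-0.05],0],[[-5.7,2,-0.05],0],[[-5.7,4,-0.05],0],[[-5.7,4.5,-0.05],0],[[-5.7,5,-0.05],0],[[-5.7,5.5,-0.05],0],[[-5.7,6,-0.05],0],[[-5.7,6,-0.05],0]]'; python3 -m jog '[[[0,0.5,0],0],[[0,1,0],0],[[0,1.5,0],0],[[0,2,0],0],[[0,2,0],0]]'
```

```text
t: 10.6
tcp_pos: [0.485, 0.2479, 0.103]
tool_rot: [0.707, 0.003, 0.003, -0.707]
force: [0.8, -4.8, 23.6]
finger_gap: 0.182
t: 11.02
tcp_pos: [0.4914, 0.2482, 0.0854]
tool_rot: [-0.707, -0.009, -0.008, 0.708]
force: [7.8, -7.4, 31.1]
finger_gap: 0.184
```

The force of 31 N and the 13 mm sideways deflection mean something is jammed. I'll take the load off and read the images numerically.

```bash
python3 -m jog '[[[0.9,-1,0],0],[[0.9,-1.2,0],0],[[0.9,-1.2,0],0],[[0.9,-1.2,0],0]]';python3 - <<'E'
from h import *
import pickle
st(); b=snap('side');a=snap('scene');pickle.dump((a,b),open('ab3.pkl','wb'))
for s in (a,b):
    u,v=proj(s,(.4886,.248,.05)).astype(int); print(u,v)
    f=s['frame'][v-32:v+12:2,u-16:u+28].astype(int).sum(2)//30
    for i,r in enumerate(f): print(v-32+2*i,' '.join('%2d'%x for x in r))
E
```

```text
t: 11.35
tcp_pos: [0.4875, 0.2478, 0.0901]
tool_rot: [0.707, -0.002, -0.001, -0.707]
force: [-0.9, -0.3, -0.7]
finger_gap: 0.182
t 11.35 tcp [0.4875 0.2478 0.0901] F [-0.9 -0.3 -0.7] gap 0.182 q [ 0.266  0.633  1.744  0.     0.769 -1.303]
tool axes cols
 [[ 1.    -0.004  0.002]
 [-0.002 -0.001  1.   ]
 [-0.004 -1.    -0.001]]
404 200
168 14 14 14 14 14 14 14 14 14 14 10  2  3  3  4  4  3  4  5  6  5  6  9  9  8 10 10 10 10 10 10 11 10  4  4 11 14 14 14 14 14 14 14 14
170 14 14 14 14 14 14 14 14 14 13  8  3  3  3  4  3  3  6  8  8  6  7  9  8  9 10 10 10 10 10 10 10  7  2  8 13 14 14 14 14 14 14 14 14
172 14 14 14 14 14 14 14 14 14 12  4  3  3  3  4  3  4  7  8  8  4  9  9  9 10 10 10 10 10 10 10  9  3  4 10 14 14 13 14 14 14 14 14 14
174 13 13 13 14 13 14 14 14 14 11  2  3  3  4  4  3  5  8  8  7  5  8  9 10 10 10 10 10 10 10  9  7  2  7 13 14 14 14 14 14 14 14 14 13
176 14 14 14 14 14 14 14 14 13  8  3  3  4  4  3  4  6  8  8  5  6  8 10 10 10 10 10 10 10 10  8  4  3  9 14 13 13 13 13 13 13 13 14 14
178 13 13 13 13 13 13 13 14 14 10  2  3  3  4  3  4  7  8  8  5  7  8  9  9  9  8  9
[... 4527 characters left out ...]
11 12 12 12 12 12 12
146 12 12 12 12 12 10  7  7  8  8  8  8  6  4  4  3  3  3  3  3  3  3  3  3  3  3  3  3  4 10 12 12 12 11 12 12 12 12 12 12 12 12 12 12
148 12 12 12 12 12 10  7  7  8  8  7  6  6  4  3  3  3  3  3  3  3  3  3  3  3  3  3  3  4  9 11 12 12 12 12 12 12 12 12 12 12 12 12 12
150 12 12 12 12 12 10  7  6  6  6  4  3  3  3  3  3  3  3  3  3  3  3  3  3  3  3  3  3  3  7 11 12 12 12 12 12 12 12 12 12 12 12 12 12
152 12 12 12 12 12 10  5  3  3  3  3  3  3  3  3  3  3  3  3  3  3  3  3  3  3  3  3  3  4  7 11 12 12 12 12 12 12 12 12 12 12 12 12 12
154 11 12 12 12 12 10  5  3  3  3  3  3  3  3  3  3  3  3  3  3  3  3  3  3  3  3  3  3  4  7 11 12 12 12 12 12 12 12 12 12 12 12 12 12
```

Numerically, the tip sits about 18 mm inside the hole. The tool leans towards +x and is gripped only at the pad edge, so it can't tip out of the hole. I'll let go, re-centre the jaws on the handle and straighten it.

```bash
python3 -m jog '[[[0,0,0],0],[[0,0,0],0],[[0,0,0],0],[[0,0,0],0],[[0,0,0],0],[[0,0,0],0]]' 4;python3 - <<'E'
from h import *
import pickle
s,m=st(); b=snap('side');a=snap('scene');w=snap('wrist');pickle.dump((a,b,w),open('ab4.pkl','wb'))
def z(s,P,r):
    u,v=proj(s,P).astype(int);x=max(0,u-r*2//3*2//2);y=max(0,v-r//2);print(x,y)
    return cv2.resize(s['frame'][y:y+r*3//4,x:x+r,::-1],(400,300),interpolation=cv2.INTER_CUBIC)
P=(.4886,.248,.07)
cv2.imwrite('pics/l.png',np.vstack([np.hstack([z(a,P,80),z(b,P,80)]),np.hstack([cv2.resize(w['frame'][:,:,::-1],(400,300)),cv2.resize(w['frame'][220:370,180:380,::-1],(400,300))])]))
E
```

```text
t: 11.95
tcp_pos: [0.4895, 0.2482, 0.0913]
tool_rot: [0.707, -0.001, 0.001, -0.707]
force: [0.1, 0.3, -0.4]
finger_gap: 0.469
t 11.95 tcp [0.4895 0.2482 0.0913] F [ 0.1  0.3 -0.4] gap 0.469 q [ 0.266  0.631  1.741 -0.     0.769 -1.303]
tool axes cols
 [[ 1.     0.     0.002]
 [-0.002 -0.     1.   ]
 [ 0.    -1.    -0.   ]]
352 151
231 98
```

View pics/l.png

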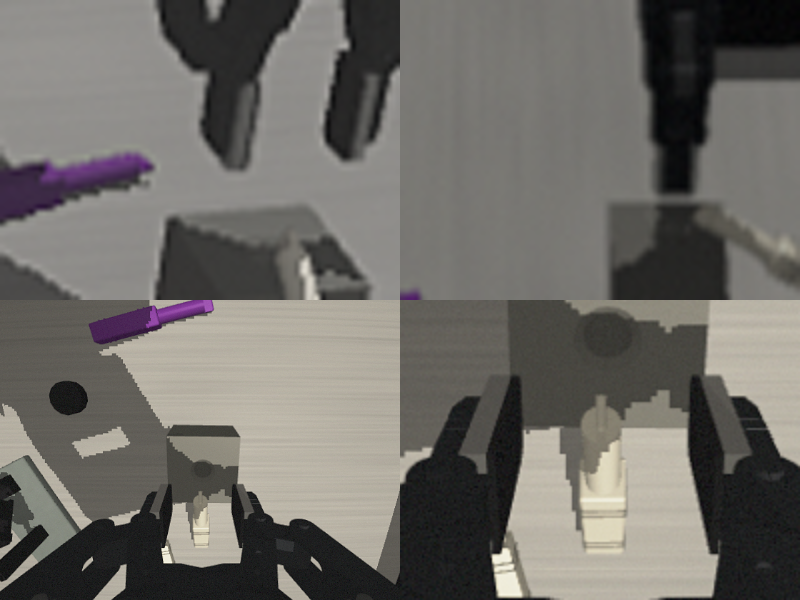

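The view (last of the twelve) shows that the tool fell over: its blade end rests on the block's +x top edge, at about (700,213) in the side panel, and its handle is down on the table towards +x. In the wrist crop the tip is at (600,397) and the handle end at (602,550). The picture budget is spent, so from here I measure with numbers only.

Run:
```python
from ax import *
import pickle
a,b,w=pickle.load(open('ab4.pkl','rb'));a0,b0=pickle.load(open('ab.pkl','rb'))
print('tip side/wrist',tri(b,(291,140.6),w,(280,268.5)),'scene/wrist',tri(a,(410,198),w,(280,268.5)))
for n,s,s0,(x0,x1,y0,y1) in (('scene',a,a0,(395,450,190,260)),('side',b,b0,(280,340,130,185))):
    d=s['frame'].astype(int).sum(2)-s0['frame'].astype(int).sum(2)
    mk=np.zeros(d.shape,np.uint8);mk[y0:y1,x0:x1]=(d[y0:y1,x0:x1]>35)
    nn,l,stt,ce=cv2.connectedComponentsWithStats(mk)
    for i in range(1,nn):
        if stt[i][4]>12:
            ys,xs=np.nonzero(l==i);print(n,stt[i],ce[i]);
            v=cv2.fitLine(np.stack([xs,ys],1).astype(np.float32),cv2.DIST_L2,0,.01,.01).ravel();print('  line',v)
f=w['frame'].astype(int);print('wrist row widths')
for y in range(262,352,6):
    r=f[y,262:300].sum(1);print(y,r//10)
```

```text
tip side/wrist (array([0.50452699, 0.24665507, 0.06297548]), np.float64(0.004916986291782936)) scene/wrist (array([0.50237353, 0.24868775, 0.06462509]), np.float64(0.005724373169290346))
scene [417 197   9   9  13] [421.61538462 200.76923077]
  line [  0.6692828   0.7430078 421.6154    200.76923  ]
scene [405 200  24  51 425] [417.17882353 227.66352941]
  line [2.9587576e-01 9.5522642e-01 4.1717883e+02 2.2766353e+02]
scene [395 240  32  19  52] [409.09615385 249.03846154]
  line [  0.8101837    0.58617604 409.09616    249.03847   ]
side [302 144   8   5  19] [305.94736842 146.05263158]
  line [  0.9127656    0.40848365 305.94736    146.05263   ]
side [312 148   8   7  24] [315.70833333 150.75      ]
  line [  0.8202023   0.5720736 315.70834   150.75     ]
wrist row widths
262 [20 20 21 20 20 20 21 20 21 20 21 20 21 20 20 20 21 21 20 21 20 21 19 20
 21 20 21 20 21 19 21 20 19 20 21 21 20 21]
268 [21 20 21 21 19 21 20 21 21 21 21 20 20 21 20 24 32 35 36 35 33 27 20 21
 18 21 19 21 20 20 20 20 20 20 21 20 22 20]
274 [21 19 20 20 20 21 20 20 20 19 21 19 21 30 36 37 34 36 37 36 34 33 36 3
[... 797 characters left out ...]
 33 52 58 60 60 60 59 59 58 59 61 62 63 63 63 62 61
 60 60 60 59 59 59 53 48 56 55 55 55 55 56]
322 [55 55 56 52 27 29 28 33 50 59 63 62 62 62 62 62 62 62 62 62 62 62 63 62
 62 62 62 62 62 63 56 46 55 54 54 54 55 55]
328 [55 55 55 55 56 53 28 29 31 38 45 44 44 44 45 44 44 43 43 46 48 48 49 49
 47 48 48 48 47 44 44 50 55 55 54 55 55 54]
334 [53 54 53 54 54 50 25 25 27 41 59 63 62 62 62 62 62 62 63 62 62 62 63 62
 63 62 62 62 62 58 51 54 53 53 53 53 53 53]
340 [52 52 53 54 52 52 53 52 51 40 48 60 63 63 64 63 63 63 63 63 63 63 62 58
 58 58 58 59 56 45 42 53 53 53 52 53 52 52]
346 [53 54 53 53 54 53 53 53 53 54 53 56 60 59 59 60 60 59 59 59 59 60 59 59
 60 60 59 60 56 53 53 53 53 53 54 54 53 53]
```

```bash
python3 - <<'E'
from ax import *
import pickle
a,b,w=pickle.load(open('ab4.pkl','rb'))
for th in (28,30,32,34):
  for tip in ((.5035,.2475,.064),(.506,.2475,.0615)):
    c,s=np.cos(np.radians(th)),np.sin(np.radians(th))
    P=lambda l,o:np.array(tip)+[l*c+o*s,0,-l*s+o*c]
    print(th,tip,'tip',proj(w,P(0,0)).round(1),'shoulder(top)',proj(w,P(48,8)*1 if 0 else P(.048,.008)).round(1),'end top',proj(w,P(.108,.008)).round(1),'end z bottom',P(.108,-.008)[2].round(4), 'side tip',proj(b,P(0,0)).round(1),'side end',proj(b,P(.108,0)).round(1),'scene end',proj(a,P(.108,0)).round(1))
E
python3 -m jog '[[[2.2,0,0],0],[[4.4,0,0],0],[[6.6,0,0],0],[[6.6,0,0],0],[[6.6,0,0],0]]' 4
python3 - <<'E'
from h import *
s,m=st()
w=snap('wrist');f=w['frame'].astype(int)
for z in (.03,.064): print(proj(w,(.5035,.2475,z)))
v=proj(w,(.5035,.2475,.064)).astype(int)
print(w['cx']);u=int(v[0])
for y in range(v[1]-16,min(v[1]+150,419),6): print(y,(f[y,u-18:u+19:2].sum(1)//10))
E
```

```text
28 (0.5035, 0.2475, 0.064) tip [282.5 271.9] shoulder(top) [282.6 323.4] end top [282.6 357.9] end z bottom 0.0062 side tip [289.8 140.6] side end [324.8 155.8] scene end [424.7 251. ]
28 (0.506, 0.2475, 0.0615) tip [282.5 273.7] shoulder(top) [282.6 324.3] end top [282.6 358.2] end z bottom 0.0037 side tip [290.7 141.4] side end [325.7 156.6] scene end [425. 253.]
30 (0.5035, 0.2475, 0.064) tip [282.5 271.9] shoulder(top) [282.6 321.2] end top [282.6 353.3] end z bottom 0.0031 side tip [289.8 140.6] side end [324.  156.8] scene end [423.9 251.8]
30 (0.506, 0.2475, 0.0615) tip [282.5 273.7] shoulder(top) [282.6 322.1] end top [282.6 353.6] end z bottom 0.0006 side tip [290.7 141.4] side end [324.9 157.6] scene end [424.3 253.8]
32 (0.5035, 0.2475, 0.064) tip [282.5 271.9] shoulder(top) [282.6 319. ] end top [282.6 348.7] end z bottom -0.0 side tip [289.8 140.6] side end [323.2 157.8] scene end [423.1 252.6]
32 (0.506, 0.2475, 0.0615) tip [282.5 273.7] shoulder(top) [282.6 319.9] end top [282.6 349.1] end z bottom -0.0025 side tip [290.7 141.4] side end [324.1 158.6] scene end [423.5 
[... 1842 characters left out ...]
 28 28]
240 [28 28 27 30 30 29 30 30 29 31 31 31 32 31 31 25 29 29 28]
246 [27 27 27 31 34 33 34 34 34 34 34 33 34 33 32 33 27 27 27]
252 [27 27 27 29 34 33 34 33 34 33 34 33 34 33 33 52 51 51 51]
258 [37 51 27 28 33 35 34 34 34 33 48 48 54 59 53 55 53 53 53]
264 [35 52 51 24 54 59 61 60 60 60 60 58 58 59 50 53 51 52 51]
270 [47 52 51 52 53 61 61 60 60 60 61 60 61 61 55 51 52 51 51]
276 [53 51 52 51 51 51 52 52 51 52 51 52 52 52 52 52 52 51 52]
282 [52 51 51 52 52 51 51 51 51 51 51 51 51 51 51 52 51 51 51]
288 [52 52 52 52 52 52 52 52 52 53 52 52 52 53 51 53 52 53 51]
294 [49 50 50 50 50 50 50 49 50 49 50 50 50 50 49 50 50 49 49]
300 [52 51 51 51 51 51 51 50 52 51 50 51 51 50 52 51 51 50 50]
```

```bash
python3 -m jog '[[[0,3,0],0],[[0,5,0],0],[[0,6.4,0],0],[[0,7.2,0],0],[[0,7.2,0],0],[[0,7.2,0],0]]'; python3 -m jog '[[[0,0,0],0],[[0,0,0],0],[[0,0,0],0],[[0,0,0],0],[[0,0,0],0],[[0,0,0],0],[[0,0,0],0]]' 0 25; python3 -m jog '[[[0.3,-1.5,0],0],[[0.5,-4,0],0],[[0.5,-8,0],0],[[0.5,-12,0],0],[[0.5,-16,0],0],[[0.5,-16,0],0],[[0.5,-16,0],0],[[0.5,-16,0],0]]'
cat > meas.py <<'E'
# wrist view of held tool: bright-tool profile in the tool's plane (image column strip), gives row of tip/shoulder/end
from ax import *
def held(rows=None):
    s,m=st(); w=snap('wrist'); return s,m,w
E
python3 - <<'E'
from meas import *
s,m,w=held();f=w['frame'].astype(int)
u=281
for y in range(120,400,7): print(y,(f[y,u-24:u+25:3].sum(1)//10))
import pickle;pickle.dump((snap('scene'),snap('side'),w),open('ab5.pkl','wb'))
E
```

```text
t: 13.07
tcp_pos: [0.5546, 0.2481, 0.0193]
tool_rot: [0.707, -0.001, 0.0, -0.707]
force: [0.0, -0.2, -0.1]
finger_gap: 0.47
t: 13.65
tcp_pos: [0.5562, 0.2483, 0.0202]
tool_rot: [-0.707, 0.0, -0.001, 0.707]
force: [-0.3, 0.2, 5.0]
finger_gap: 0.182
t: 14.32
tcp_pos: [0.5596, 0.2478, 0.1788]
tool_rot: [0.707, -0.001, 0.0, -0.707]
force: [0.1, -0.5, 0.0]
finger_gap: 0.178
t 14.32 tcp [0.5596 0.2478 0.1788] F [ 0.1 -0.5  0. ] gap 0.178 q [ 0.234  0.572  1.516 -0.     1.054 -1.334]
tool axes cols
 [[ 1.    -0.001  0.002]
 [-0.002 -0.     1.   ]
 [-0.001 -1.    -0.   ]]
120 [41 39 41 41 41 30 24 50 24 25 26 21 28 35 42 41 42]
127 [40 40 40 40 41 40 39 30 31 30 29 26 42 42 42 41 43]
134 [40 40 40 40 40 40 40 41 40 41 41 41 42 42 41 42 42]
141 [40 38 39 40 41 40 40 41 41 40 41 41 41 40 41 41 42]
148 [40 38 40 41 40 40 40 40 40 41 40 40 41 40 41 41 41]
155 [50 49 50 50 51 50 50 50 49 50 50 49 50 48 49 49 48]
162 [48 48 48 48 48 49 49 49 48 48 50 49 49 49 49 49 49]
169 [52 51 52 51 50 51 51 51 51 52 51 51 51 51 51 52 51]
176 [51 51 51 51 51 51 52 52 53 52 51 51 51 51 52 51 51]
183 [50 52 52 52
[... 1016 characters left out ...]
7  8  7 32 33 32 32 33 32 32 32 32 33 33 26  3  8]
316 [ 5  8  6 37 33 32 33 32 33 32 32 32 33 31 39  6  8]
323 [ 9 10  7 32 33 32 33 33 32 33 32 32 31 58 51  5  9]
330 [ 9  5 18 47 29 30 31 30 30 31 29 46 55 48 49  7  9]
337 [ 9  7 29 47 46 47 46 46 47 46 46 47 47 47 47 19  8]
344 [19 34 47 47 47 47 47 47 46 47 47 47 47 47 46 43 34]
351 [50 47 47 48 47 49 48 47 47 48 48 48 48 49 48 48 49]
358 [50 48 47 48 48 48 48 48 49 48 49 48 49 48 49 49 49]
365 [50 48 48 48 47 48 48 48 48 47 49 49 48 49 48 49 49]
372 [ 8  8  4  5 19 36 44 49 48 48 49 42 35 19  4  8  6]
379 [8 7 8 6 5 7 6 7 5 6 7 6 5 6 7 8 8]
386 [ 8  9  8  8  8  6 10  2  8  9  5  9  8  8  5  6  4]
393 [9 8 8 7 8 7 8 4 8 8 5 6 7 8 5 6 9]
```

The tool is held again about 62 mm from the blade, with the blade pointing up by about 31°. I'll press its handle end down on the rest's rail to swing it back to the 45° pose.

```bash
python3 -m jog '[[[-0.1,0,-3.5],-0.1],[[-0.2,0,-7],-0.2],[[-0.3,0,-10.5],-0.3],[[-0.4,0,-14],-0.4],[[-0.5,1,-17.5],-0.428],[[-0.54,3,-19.4],-0.428],[[-0.54,4.4,-19.4],-0.428],[[-0.54,4.4,-19.4],-0.428],[[-0.54,4.4,-19.4],-0.428],[[-0.54,4.4,-19.4],-0.428]]'; python3 -c "
from h import *
s,m=st();print('err in tool axes cm',m.T@(np.array([.5542,.0537,.0542])-s['tcp_pos'])*100)"
```

```text
t: 15.3
tcp_pos: [0.5547, 0.0546, 0.135]
tool_rot: [-0.691, -0.15, 0.15, 0.691]
force: [-0.3, 0.1, -0.2]
finger_gap: 0.178
t 15.3 tcp [0.5547 0.0546 0.135 ] F [-0.3  0.1 -0.2] gap 0.178 q [-0.102  0.57   1.692  0.     0.881 -2.1  ]
tool axes cols
 [[ 0.91  -0.001 -0.414]
 [ 0.414  0.     0.91 ]
 [-0.001 -1.     0.001]]
err in tool axes cm [-0.07641199  8.0825895  -0.06362638]
```

```bash
python3 -m jog '[[[-0.08,1.5,-0.03],0],[[-0.08,3,-0.03],0],[[-0.08,4,-0.03],0],[[-0.08,4.5,-0.03],0],[[-0.08,5,-0.03],0],[[-0.08,5.5,-0.03],0],[[-0.08,5.5,-0.03],0]]';python3 -m jog '[[[0,0.4,0],0],[[0,0.8,0],0],[[0,1.2,0],0],[[0,1.2,0],0]]';python3 -m jog '[[[0,0.3,0],0],[[0,0.6,0],0],[[0,0.9,0],0],[[0,0.9,0],0]]'
```

```text
t: 15.88
tcp_pos: [0.5516, 0.0525, 0.0813]
tool_rot: [0.692, 0.149, -0.153, -0.69]
force: [-7.0, -8.7, 6.7]
finger_gap: 0.182
t: 16.22
tcp_pos: [0.5531, 0.0529, 0.0697]
tool_rot: [0.692, 0.15, -0.151, -0.69]
force: [-6.2, -6.8, 7.6]
finger_gap: 0.182
t: 16.55
tcp_pos: [0.5542, 0.0532, 0.0645]
tool_rot: [0.692, 0.151, -0.15, -0.69]
force: [-9.9, -5.7, 31.1]
finger_gap: 0.182
```

```bash
python3 -m jog '[[[0,-1,0],0],[[0,-4,0],0],[[0,-7,0],0],[[0,-7,0],0],[[0,-7,0],0]]';python3 - <<'E'
from meas import *
s,m,w=held();f=w['frame'].astype(int)
u=281
for y in range(150,400,7): print(y,(f[y,u-24:u+25:3].sum(1)//10))
import pickle;pickle.dump((snap('scene'),snap('side'),w),open('ab6.pkl','wb'))
# predicted rows for tool angle th, with axis through TCP+12mm at l=62
T=s['tcp_pos']+[0,0,.012]; X=m[:,0]
for th in (-31,0,15,30,40,45,50):
    c,sn=np.cos(np.radians(th)),np.sin(np.radians(th)); d=X*c+np.array([0,0,sn]); n=-X*sn+np.array([0,0,c])
    print(th,[proj(w,T+d*(l-.062)+n*o).round(0) for l,o in ((0,0),(.008,.006),(.048,.008),(.108,.008),(.108,-.008))])
E
```

```text
t: 16.97
tcp_pos: [0.5562, 0.0543, 0.132]
tool_rot: [0.692, 0.152, -0.148, -0.69]
force: [-0.3, 0.4, -0.6]
finger_gap: 0.183
t 16.97 tcp [0.5562 0.0543 0.132 ] F [-0.3  0.4 -0.6] gap 0.183 q [-0.103  0.574  1.696  0.     0.866 -2.102]
tool axes cols
 [[ 0.91   0.007 -0.415]
 [ 0.415 -0.001  0.91 ]
 [ 0.006 -1.    -0.003]]
150 [22 22 22 22 23 35 37 40 40 40 39 37 35 20 47 47 48]
157 [21 23 23 22 23 35 38 39 40 39 39 37 36 22 47 48 48]
164 [22 22 24 35 26 35 37 39 40 40 39 37 35 28 47 48 47]
171 [21 23 22 23 26 36 38 38 39 38 38 37 35 26 48 48 47]
178 [22 21 23 22 24 36 38 38 40 39 39 37 35 28 48 47 46]
185 [22 22 21 21 28 36 38 38 39 40 38 38 36 28 36 45 47]
192 [21 21 21 20 27 35 38 40 40 40 39 38 35 28 22 46 46]
199 [22 22 22 22 28 36 38 39 40 40 39 37 36 28 24 21 45]
206 [23 21 21 21 28 36 38 38 41 40 39 38 35 29 23 31 46]
213 [21 26 20 18 28 36 37 40 40 40 39 38 35 29 35 42 44]
220 [40 43 16  8 29 35 37 39 41 40 39 38 35 28  5 34 45]
227 [43 21 19  3 30 36 38 39 40 40 39 36 36 29  6 39 44]
234 [40 21 22 21 33 36 38 39 40 40 39 38 35 34 44 43 44]
241 [38 21 27 39 41 40 40 40 40 40 
[... 1321 characters left out ...]
6.]), array([284., 341.]), array([284., 313.])]
0 [array([285., 145.]), array([285., 168.]), array([284., 265.]), array([284., 380.]), array([284., 356.])]
15 [array([284., 146.]), array([284., 163.]), array([284., 258.]), array([284., 395.]), array([284., 375.])]
30 [array([284., 156.]), array([284., 167.]), array([284., 253.]), array([284., 403.]), array([284., 391.])]
40 [array([284., 166.]), array([284., 173.]), array([284., 251.]), array([284., 404.]), array([284., 398.])]
45 [array([284., 171.]), array([284., 177.]), array([284., 250.]), array([284., 403.]), array([284., 401.])]
50 [array([284., 177.]), array([284., 182.]), array([284., 250.]), array([284., 401.]), array([284., 403.])]
```

Run:
```python
from h import *
import pickle;a,b=pickle.load(open('ab.pkl','rb'));w=pickle.load(open('w1.pkl','rb'))
print('purple',[onz(w,x*.7,y*.7,.008) for x,y in [(622,88),(742,118)]],'knob',onz(w,548*.7,131*.7,.01))
s,m=st();print('to (.4416,.248,.12):',m.T@(np.array([.4416,.248,.12])-s['tcp_pos'])*100)
```

```text
purple [array([0.37532388, 0.1564708 , 0.008     ]), array([0.34914403, 0.25812975, 0.008     ])] knob [0.43004986 0.11917795 0.01      ]
t 17.12 tcp [0.5534 0.0541 0.1287] F [-0.4  0.2 -0.2] gap 0.182 q [-0.104  0.578  1.699  0.     0.866 -2.102]
tool axes cols
 [[ 0.91  -0.001 -0.414]
 [ 0.414  0.     0.91 ]
 [-0.001 -1.     0.001]]
to (.4416,.248,.12): [-2.14161046  0.89240345 22.28443362]
```

```bash
python3 -m jog '[[[-0.3,-1,3.2],0.1],[[-0.6,-1,6.4],0.2],[[-0.9,-1,9.6],0.3],[[-1.2,-1,12.8],0.4],[[-1.5,-1,16],0.424],[[-1.8,0,19.2],0.424],[[-2.1,1,22.3],0.424],[[-2.1,3,22.3],0.424],[[-2.1,5,22.3],0.424],[[-2.1,6,22.3],0.424],[[-2.1,6,22.3],0.424],[[-2.1,6,22.3],0.424]]'; python3 -m jog '[[[0,0,0],0]]'
```

```text
t: 18.12
tcp_pos: [0.4423, 0.2474, 0.0684]
tool_rot: [0.707, -0.0, -0.002, -0.707]
force: [0.1, 0.3, -0.2]
finger_gap: 0.18
t: 18.2
tcp_pos: [0.4433, 0.2476, 0.0695]
tool_rot: [-0.707, -0.001, 0.0, 0.707]
force: [-0.7, 0.8, -0.1]
finger_gap: 0.179
```

Run:
```python
from meas import *
s,m,w=held();f=w['frame'].astype(int)
u=281
for y in list(range(90,150,6))+list(range(225,260,4))+list(range(340,376,5)): print(y,(f[y,u-24:u+25:4].sum(1)//10))
```

```text
t 18.2 tcp [0.4433 0.2476 0.0695] F [-0.7  0.8 -0.1] gap 0.179 q [ 0.289  0.636  1.856 -0.     0.649 -1.283]
tool axes cols
 [[ 1.     0.    -0.001]
 [ 0.001  0.     1.   ]
 [ 0.    -1.     0.   ]]
90 [41 39 36 35 33 32 31 29 47 46 46 43 54]
96 [30 29 27 25 20 27 55 54 55 53 53 53 53]
102 [29 56 55 55 54 55 55 54 54 56 55 54 55]
108 [54 54 54 54 53 55 54 54 55 54 54 54 54]
114 [55 55 55 55 55 55 54 54 55 55 55 55 56]
120 [54 53 53 54 53 54 53 53 54 53 53 54 53]
126 [53 54 54 54 53 54 50 53 54 53 53 54 54]
132 [53 42 54 54 54 53 70 69 53 54 54 54 54]
138 [51 28 48 54 54 54 70 70 54 53 53 54 54]
144 [28 27 39 42 54 63 70 70 63 52 52 53 53]
225 [27 29 28 37 59 66 70 70 69 64 27 28 29]
229 [28 29 28 38 59 67 70 71 69 64 27 30 30]
233 [29 28 28 34 60 67 70 71 69 64 27 29 29]
237 [27 27 27 35 47 68 71 72 66 66 26 29 28]
241 [28 29 66 70 69 69 69 69 69 69 70 60 29]
245 [25 26 40 41 71 71 71 71 71 71 71 65 29]
249 [17 16 40 42 41 63 71 71 71 71 71 64 16]
253 [16 15 40 42 43 41 44 56 71 71 71 63 17]
257 [23 23 40 42 42 41 42 41 63 71 71 63 26]
340 [11  8 40 41 42 40 41 42 42 41 41 35  8]
345 [25 37 41 41 41 41 42 41 41 41 41 37 38]
350 [39 37 41 43 42 41 42 41 43 42 42 38 38]
355 [39 37 42 43 43 42 43 43 43 43 43 37 37]
360 [38 38 40 41 41 41 41 41 42 41 41 36 37]
365 [39 34 20 19 19 20 18 20 18 20 19 20 38]
370 [ 6 32 37 42 41 41 41 41 41 41 42 31 23]
375 [6 9 7 6 9 7 3 7 9 7 8 9 9]
```

```bash
cat >> meas.py <<'E'
from scipy.optimize import least_squares
def fit(s,m,w,tip,blade,sh,th0=20):
    """image rows of tip edge, blade/shank step, shoulder -> tip (tool x, up) relative to TCP in mm, tip-down angle deg"""
    X=m[:,0]; T=np.array(s['tcp_pos'])
    def P(p,l,o):
        c,sn=np.cos(p[2]),np.sin(p[2]); d=X*c+np.array([0,0,sn]); n=-X*sn+np.array([0,0,c])
        return T+X*p[0]+np.array([0,0,p[1]])+d*l+n*o
    row=lambda p,l,o:proj(w,P(p,l,o))[1]
    g=lambda p:[min(row(p,0,.006),row(p,0,-.006))-tip,row(p,.008,.006)-blade,row(p,.048,.008)-sh]
    best=min((least_squares(g,[-.07,.01,np.radians(t)],x_scale=[.01,.01,.2]) for t in (-20,0,20,45,70)),key=lambda r:r.cost)
    p=best.x; L=-p[0]/np.cos(p[2]); print('tip x,z mm',p[:2]*1e3,'deg',np.degrees(p[2]),'cost',best.cost,'axis height at TCP x mm',(p[1]+L*np.sin(p[2]))*1e3,'l at TCP',L*1e3); return p
E
python3 - <<'E'
from meas import *
s,m,w=held()
fit(s,m,w,129,143,240)
fit(s,m,w,131,144,240)
E
```

```text
t 18.25 tcp [0.4436 0.2476 0.0699] F [ 0.3  0.9 -0.1] gap 0.184 q [ 0.289  0.636  1.856  0.     0.649 -1.283]
tool axes cols
 [[ 1.     0.001 -0.001]
 [ 0.001  0.     1.   ]
 [ 0.001 -1.     0.   ]]
tip x,z mm [-63.60532145  30.1665962 ] deg 61.10608466520256 cost 2.9888361977013695e-26 axis height at TCP x mm 145.41636329289906 l at TCP 131.63641491478361
tip x,z mm [-63.14669186  38.26513376] deg 66.3270895016515 cost 2.665718770922843e-26 axis height at TCP x mm 182.30230710908535 l at TCP 157.27114165816954
```

```bash
sed -i 's|row(p,.048,.008)-sh\]|row(p,.048,.008)-sh,((p[1]-p[0]*np.tan(p[2]))-.012)/.002]|' meas.py
python3 - <<'E'
from meas import *
s,m,w=held()
fit(s,m,w,129,143,240)
a,b=snap('scene'),snap('side')
import pickle;pickle.dump((a,b,w),open('ab7.pkl','wb'))
# candidates in the side view: print pixel windows along the predicted shank
for s2,n in ((b,'side'),(a,'scene')):
    u,v=proj(s2,(.40,.248,.075)).astype(int);print(n,u,v)
    for y in range(v-14,v+16,2): print(y,s2['frame'][y,u-22:u+24].astype(int).sum(1)//30)
E
```

```text
t 18.3 tcp [0.4437 0.2477 0.0701] F [-0.5 -0.1  0.7] gap 0.179 q [ 0.289  0.635  1.856  0.     0.649 -1.283]
tool axes cols
 [[ 1.     0.002 -0.001]
 [ 0.001  0.001  1.   ]
 [ 0.002 -1.     0.001]]
tip x,z mm [-66.21424494  -7.89498108] deg 17.280374058780996 cost 5.507246644205587 axis height at TCP x mm 12.703581165433473 l at TCP 69.34426436232653
side 249 137
123 [11 11 12 12 12 11 12 12 12 11 11 11 11 12 11 11 11 11 11 11 11 11 11 11
 11 11 11 11 11 12 11 11 11 11 10  6  2  1  1  2  2  2  2  1  0  2]
125 [11 11 12 12 12 11 11 12 12 11 11 11 11 11 11 11 11 11 11 11 11 11 11 11
 11 11 11 11 11 12 11 11 11 11 11  9  4  1  1  1  2  2  2  1  0  1]
127 [11 11 12 12 12 12 11 12 12 11 11 11 11 11 11 11 11 11 11 11 11 11 11 11
 11 11 11 11 11 11 11 11 11 11 11  7  2  0  0  0  1  1  0  1  0  1]
129 [11 12 12 12 11 11 11 12 12 11 11 11 11 12 11 11 11 11 11 11 11 11 11 11
 11 11 11 11 11 11 11 11 11 11 12  8  3  0  1  1  1  1  1  1  1  1]
131 [11 12 12 12 11 11 11 12 12 11 11 11 11 11 11 11 11 11 11 11 11 11 11 11
 11 11 11 11 11 12 13 15 15 10  8  5  2  1  1  1  1  1  1  1  1  2]
133 [11 1
[... 2929 characters left out ...]
4 14 14 14 14 14 14 14 14 14 14 14 14 14 14  6  2  3
  3  3  3  4  7  8  7  6  8  8  6  7  9 11 11 11 11 11 11 11 11 14]
175 [14 14 14 14 14 14 14 14 13 14 13 13 13 14 14 13 13 13 13 14 14  7  2  3
  3  3  3  5  8  8  6  9 11  8  7  8  9 11 12 11 11 11 11 11 12 13]
177 [14 14 14 14 14 14 14 14 13 13 14 13 14 13 14 13 13 13 13 14 14 14  7  2
  3  3  4  6  8  7  6 11 15 11  2  2  3  4  5  7  7  3  2 11 13 13]
179 [14 14 13 14 14 14 14 14 14 14 14 14 13 13 13 13 13 13 13 13 13 14 14 11
  4  3  5  7  8  6  7 13 14 13  9  4  3  3  5  7  9 12 14 14 13 13]
181 [14 14 14 14 14 14 14 14 13 12 13 11 12 12 13 14 14 13 13 13 13 13 13 14
 13  8  6  7  8  6  9 14 14 14 14 13  8  4  8  8 12 14 14 14 14 14]
```

```bash
cat >> ax.py <<'E'
def ony(s,u,v,y):
    c,d=ray(s,u,v);return c+d*(y-c[1])/d[1]
E
python3 - <<'E'
from ax import *
import pickle;a,b,w=pickle.load(open('ab7.pkl','rb'))
y=.2477
for p in [(240.5,140.5),(243,139),(249,135),(256,131),(244,142),(250,140),(256.5,138)]: print(p,ony(b,*p,y).round(4))
print(ony(b,284,144,.248),'hole expected .4886,.05')
E
```

```text
(240.5, 140.5) [0.376  0.2477 0.0656]
(243, 139) [0.3825 0.2477 0.0703]
(249, 135) [0.3982 0.2477 0.0824]
(256, 131) [0.4163 0.2477 0.0945]
(244, 142) [0.3848 0.2477 0.0608]
(250, 140) [0.4005 0.2477 0.0669]
(256.5, 138) [0.4173 0.2477 0.073 ]
[0.48878379 0.248      0.05300505] hole expected .4886,.05
```

The blade now points about 22° down, about 73 mm from the grip. I'll take it over to the stand's +x face and swing the hand up in an arc with the tip against that face.

```bash
python3 -m jog '[[[0,-3,0],0],[[0,-6,0],0],[[4,-6,0],0],[[8,-6,0],0],[[12,-6,0],0],[[15,-6,0],0],[[15,-6,0],0],[[15,-3,0],0],[[15,-0.5,0],0],[[15,1.2,0],0],[[15,2.2,0],0],[[15,2.2,0],0],[[15,2.2,0],0]]'; python3 -m jog '[[[-0.4,0,0],0],[[-0.8,0,0],0],[[-1.2,0,0],0],[[-1.2,0,0],0]]'
```

```text
t: 19.53
tcp_pos: [0.5926, 0.2482, 0.0474]
tool_rot: [0.707, 0.001, -0.001, -0.707]
force: [0.4, -0.3, 0.6]
finger_gap: 0.179
t: 19.87
tcp_pos: [0.5861, 0.2486, 0.0501]
tool_rot: [-0.706, -0.006, -0.004, 0.708]
force: [6.2, -0.2, -1.9]
finger_gap: 0.183
```

```bash
python3 -m jog '[[[-0.3,-0.35,0],0],[[-0.6,-0.8,0],0],[[-0.9,-1.2,0],0],[[-1.2,-1.6,0],0],[[-1.6,-1.95,0],0],[[-2,-2.3,0],0],[[-2.5,-2.7,0],0],[[-2.5,-2.7,0],0]]';  python3 - <<'E'
from ax import *
import pickle
s,m=st();b=snap('side');w=snap('wrist');pickle.dump((b,w),open('bw.pkl','wb'))
f=w['frame'].astype(int)
for y in range(170,376,8): print(y,(f[y,257:306:4].sum(1)//10))
x,z=s['tcp_pos'][0],s['tcp_pos'][2]
u,v=proj(b,(x-.03,.248,z-.02)).astype(int);print('side',u-20,v)
for y in range(v-20,v+22,3): print(y,b['frame'][y,u-20:u+22].astype(int).sum(1)//30)
E
```

```text
t: 20.53
tcp_pos: [0.5623, 0.2487, 0.0783]
tool_rot: [-0.706, -0.007, -0.005, 0.708]
force: [7.1, -0.8, 2.8]
finger_gap: 0.179
t 20.53 tcp [0.5623 0.2487 0.0783] F [ 7.1 -0.8  2.8] gap 0.179 q [ 0.236  0.709  1.589 -0.002  0.827 -1.337]
tool axes cols
 [[ 1.     0.017 -0.003]
 [ 0.003  0.002  1.   ]
 [ 0.017 -1.     0.002]]
170 [40 41 41 41 42 40 40 41 42 42 42 41 41]
178 [47 27 27 27 26 51 60 56 52 51 52 52 52]
186 [28 27 27 28 43 55 59 61 58 49 52 51 51]
194 [28 29 29 29 43 54 59 61 59 46 55 54 54]
202 [27 28 29 39 43 55 59 61 58 47 54 54 54]
210 [28 29 28 44 44 54 60 61 59 49 55 54 54]
218 [28 28 28 29 45 55 59 61 59 47 27 27 27]
226 [28 29 29 27 46 54 60 61 59 51 28 28 29]
234 [28 28 28 28 46 55 60 61 60 51 29 28 29]
242 [28 29 28 28 35 35 61 61 60 52 27 28 27]
250 [27 28 31 36 35 36 37 44 61 60 60 47 47]
258 [23 22 36 36 36 36 37 36 37 37 35  6 25]
266 [23 12 26 25 25 26 24 25 25 24 25 15 23]
274 [23  7 35 37 37 37 37 36 37 37 36  6 17]
282 [24  7 36 37 37 37 37 37 37 37 37 13  9]
290 [22  7 36 37 37 36 36 37 37 36 37 15  5]
298 [18  7 35 38 37 36 36 36 36 35 37 30  8]
306 [ 7  
[... 1570 characters left out ...]
2 12 11 12 12 11 11 11 11 11 12 11]
149 [ 8  8  8  8  8  8  8  8  8  8  8  8  8  8  8  8 10 11 11 11 12 12 12 12
 12 12 12 12 12 12 12 12 12 12 12 12 11 11 11 11 12 12]
152 [ 5  5  4  4  5  5  5  5  5  4  5  4  5  4  4  4  7 11 11 11 12 12 12 12
 12 12 12 12 12 12 12 12 12 12 12 12 12 12 12 12 12 12]
155 [ 3  3  3  3  3  3  3  3  3  3  3  3  3  3  3  4  8 11 12 12 12 12 12 12
 12 12 12 12 12 12  8  5  6  5  5  5  5  5  6  8 11 12]
158 [ 3  3  3  3  3  3  3  3  3  3  3  3  3  3  3  3  5 11 12 12 12 12 12 12
 12 12 12 12 12 12  8  5  5  5  5  5  5  5  5  8 11 12]
161 [ 3  3  3  3  3  3  3  3  3  3  3  3  3  3  3  4  8 11 12 10  9  9  9  9
 10 11 12 12 12 12  8  5  5  5  5  5  5  5  5  5  8 11]
```

```bash
python3 -m jog '[[[-0.4,0.1,0],0],[[-0.8,0.2,0],0],[[-1.2,0.2,0],0],[[-1.6,0.2,0],0],[[-2,0.2,0],0],[[-2.4,0.2,0],0],[[-2.7,0.2,0],0],[[-2.7,0.2,0],0],[[-2.7,0.2,0],0]]';  cat > look.py <<'E'
from ax import *
import pickle
s,m=st();b=snap('side');a=snap('scene');pickle.dump((a,b),open('ab9.pkl','wb'))
T=s['tcp_pos']
for n,c in (('side',b),('scene',a)):
    u,v=proj(c,T-[0,0,.025]).astype(int);print(n,u-16,v)
    for y in range(v-10,v+24,3): print(y,c['frame'][y,u-16:u+18].astype(int).sum(1)//20)
E
python3 look.py
```

```text
t: 21.38
tcp_pos: [0.5377, 0.2496, 0.077]
tool_rot: [-0.705, -0.008, -0.007, 0.709]
force: [8.5, -1.2, 3.4]
finger_gap: 0.179
t 21.38 tcp [0.5377 0.2496 0.077 ] F [ 8.5 -1.2  3.4] gap 0.179 q [ 2.470e-01  6.890e-01  1.651e+00 -1.000e-03  7.790e-01 -1.326e+00]
tool axes cols
 [[ 1.     0.022 -0.002]
 [ 0.002  0.005  1.   ]
 [ 0.022 -1.     0.005]]
side 286 143
133 [17 17 17 17 17 17 17 17 17 17 17 17 17 12  8  6  3  2  1  1  1  5  9 14
 17 18 17 17 17 17 17 18 18 17]
136 [17 18 18 17 17 17 17 18 18 17 17 17 17 15 10  7  3  1  1  1  1  5 10 16
 17 17 17 17 17 17 17 17 17 17]
139 [12 12 12 12 12 12 12 12 12 14 17 17 18 16 12 10  9  9 10 12 13 14 16 17
 18 17 17 17 17 17 17 17 18 17]
142 [11 12 12 12 12 12 12 12 12 13 17 17 16 13 12 12 11 13 17 18 17 17 17 17
 17 17 17 17 17 17 17 17 17 18]
145 [ 6  8 11 11 12 12 12 11 12 12 16 15 14 12 12 12 15 17 17 17 17 18 18 18
 18 18 17 17 18 18 17 17 17 18]
148 [12 12 12 12 12 12 11 10  9  9 11 12 12 11 13 17 18 18 18 18 18 18 18 18
 18 18 18 17 18 18 18 17 17 17]
151 [ 9  9  6  5  5  5  5  5  5  6 11 16 18 17 18 18 18 18 18 18 18 18 18 18
 18 18 
[... 1156 characters left out ...]
 9  9  9  9  8
 13 21 22 21 21 21 21 21 21 21]
221 [ 9  9  9  9  9  9  9  9  9  9  9  9  9  9  9  9  9  9  9  9  9  9  9  9
 16 22 21 21 21 21 21 21 21 21]
224 [ 9  9  9  9  9  9  9  9  9  9  9  9  9  9  9  9  9  9  9  9  9  9  8 14
 23 21 21 21 22 22 22 22 22 22]
227 [ 9  9  9  9  9  9  9  9  9  9  9  9  9  9  9  9  9  9  9  9  9  9 12 21
 22 21 21 21 21 21 21 21 21 21]
230 [ 9  9  9  9  9  9  9  9  9  9  9  9  8  9  9 10 10 10 10 11 12 15 23 22
 22 22 22 22 22 22 22 21 21 21]
233 [20 25 25 18 11 11 10 22 24 24 23 23 22 22 22 22 22 22 22 22 22 22 22 22
 22 22 21 21 21 21 21 21 21 21]
236 [11 11 11 11 11 11 11 11 11 10  9 23 11 10 11 11 10 10 10 10 11 11 11 11
 10 10 17 22 22 22 21 22 21 21]
```

```bash
python3 -m jog '[[[-0.4,-0.1,0],0],[[-0.8,-0.2,0],0],[[-1.2,-0.2,0],0],[[-1.2,-0.2,0],0],[[-1.2,-0.2,0],0]]';  sed -i 's/range(v-10,v+24,3)/range(v-6,v+16,3)/' look.py; python3 look.py
```

```text
t: 21.9
tcp_pos: [0.5232, 0.2493, 0.0779]
tool_rot: [-0.706, -0.007, -0.005, 0.708]
force: [6.5, -0.3, 3.0]
finger_gap: 0.182
t 21.9 tcp [0.5232 0.2493 0.0779] F [ 6.5 -0.3  3. ] gap 0.182 q [ 2.520e-01  6.770e-01  1.681e+00 -1.000e-03  7.670e-01 -1.320e+00]
tool axes cols
 [[ 1.     0.016 -0.003]
 [ 0.002  0.004  1.   ]
 [ 0.016 -1.     0.003]]
side 281 143
137 [17 17 17 17 17 17 17 17 17 17 17 17 17 13  9  4  2  2  1  2  3  8 15 17
 17 17 17 17 17 17 17 17 17 17]
140 [12 12 12 11 11 11 11 12 12 11 12 12 11  7 10 16 13 12 12 12 12 15 17 18
 17 17 17 17 17 17 17 17 17 17]
143 [11 10 10 10 10 10 11 12 12 12 12 12 11  9 10 14 12 11 12 11 14 17 17 17
 18 17 17 17 17 17 17 17 17 17]
146 [10  7  6  5  5  6  9 11 12 12 10  9  9  6  5 10 12 12 11 12 16 18 17 18
 18 18 18 18 18 18 18 17 17 17]
149 [12 12 12 12 12 12 10  9  6  5  5  5  5  5  5  9 12 13 13 15 17 18 18 18
 18 18 18 18 18 18 18 18 18 18]
152 [ 6  5  6  5  5  5  5  5  5  5  5  5  5  5  5 11 17 18 18 18 18 18 18 18
 18 18 18 18 18 18 18 18 18 18]
155 [ 5  5  5  5  5  5  5  5  5  5  5  5  5  5  5  7  8  8  8  8  8  8  8  8
 10 17 1
[... 318 characters left out ...]
16 16 16 15 16
 16 16 16 16 17 20 22 21 21 21]
209 [ 8  9  8  8  8  8  8  8  8  8  8  8  8  8  8 13 15 15 16 16 16 14  8  8
  9  9  9  8  8 12 20 22 21 21]
212 [ 8  9  9  9  9  9  9  9  9  9  9  9  9  9 13 15 16 16 16 16 14  8  9  9
  9  9  9  9  9 17 22 21 21 21]
215 [ 9  9  9  9  9  9  9  9  9  9  9  9  9 11 15 16 16 16 16 17  8  9  9  9
  9  9  9  8 15 22 21 21 21 21]
218 [ 9  9  9  9  9  9  9  9  9  9  9  9  9  9  9 12 14 17 11  9  9  9  9  9
  9  9  8 13 20 22 21 21 21 21]
221 [ 9  9  9  9  9  9  9  9  9  9  9  9  9  9  9  9  9  9  9  9  9  9  9  9
  9  9  9 16 22 21 21 21 21 21]
224 [ 9  9  9  9  9  9  9  9  9  9  9  9  9  9  9  9  9  9  9  9  9  9  9  9
  9  8 14 23 21 21 21 21 22 22]
```

```bash
python3 -m jog '[[[1.2,-0.3,0],0],[[2,-2,0],0],[[2,-4,0],0],[[2,-6,0],0],[[2,-6.5,0],0],[[2,-6.5,0],0],[[2,-6.5,0],0]]'
cat > tool.py <<'E'
from ax import *
import pickle
def measure(bottom=.075,v=True):
    s,m=st();a=snap('scene');b=snap('side');pickle.dump((a,b),open('last.pkl','wb'));a0,b0=pickle.load(open('ab.pkl','rb'));T=s['tcp_pos'];L={}
    for n,c,c0 in (('a',a,a0),('b',b,b0)):
        d=np.abs(c['frame'].astype(int)-c0['frame'].astype(int)).sum(2)
        p1=proj(c,T-[0,0,.012]);p2=proj(c,T-[0,0,bottom]);pts=[]
        for y in range(int(p1[1])+1,int(p2[1])+1):
            u=int(round(p1[0]+(p2[0]-p1[0])*(y-p1[1])/(p2[1]-p1[1])));x0=u-14
            xs=np.nonzero(d[y,x0:u+18]>45)[0]
            if len(xs)==0: continue
            g=np.split(xs,np.nonzero(np.diff(xs)>2)[0]+1);g=max(g,key=len)
            if 2<=len(g)<=9: pts.append((x0+(g[0]+g[-1])/2,y,len(g)))
        pts=np.array(pts); 
        if v: print(n,[tuple(p) for p in pts.round(1)])
        k=np.polyfit(pts[1:-2,1],pts[1:-2,0],1) ; L[n]=(k,pts)
    pa=[(np.polyval(L['a'][0],y),y) for y in L['a'][1][[0,-1],1]];pb=[(np.polyval(L['b'][0],y),y) for y in L['b'][1][[0,-1],1]]
    p,d=axis(a,pa,b,pb);za=tipz(a,p,d,pa[1]);zb=tipz(b,p,d,pb[1])
    print('slope',d[:2],'tip z',za,zb,'tip',p+d*zb,'rel TCP',p+d*zb-T,'axis at TCP+.02 rel',(p+d*(T[2]+.02)-T)[:2]); return p,d
if __name__=='__main__': measure()
E
python3 tool.py
```

```text
t: 22.58
tcp_pos: [0.5362, 0.248, 0.1396]
tool_rot: [-0.707, -0.001, 0.001, 0.707]
force: [0.0, -0.2, -1.5]
finger_gap: 0.179
t 22.58 tcp [0.5362 0.248  0.1396] F [ 0.  -0.2 -1.5] gap 0.179 q [ 0.244  0.599  1.604  0.     0.938 -1.329]
tool axes cols
 [[ 1.     0.    -0.002]
 [ 0.002  0.     1.   ]
 [ 0.    -1.     0.   ]]
a [(np.float64(423.0), np.float64(179.0), np.float64(7.0)), (np.float64(423.0), np.float64(180.0), np.float64(7.0)), (np.float64(422.5), np.float64(181.0), np.float64(6.0)), (np.float64(422.0), np.float64(182.0), np.float64(7.0)), (np.float64(422.0), np.float64(183.0), np.float64(7.0)), (np.float64(422.0), np.float64(184.0), np.float64(7.0)), (np.float64(421.0), np.float64(185.0), np.float64(7.0)), (np.float64(421.0), np.float64(186.0), np.float64(7.0)), (np.float64(421.0), np.float64(187.0), np.float64(7.0)), (np.float64(420.5), np.float64(188.0), np.float64(6.0)), (np.float64(420.0), np.float64(189.0), np.float64(7.0)), (np.float64(420.0), np.float64(190.0), np.float64(7.0)), (np.float64(420.5), np.float64(191.0), np.float64(6.0)), (np.float64(419.5), np.float64(
[... 277 characters left out ...]
np.float64(122.0), np.float64(5.0)), (np.float64(305.0), np.float64(123.0), np.float64(5.0)), (np.float64(304.5), np.float64(124.0), np.float64(6.0)), (np.float64(304.0), np.float64(125.0), np.float64(5.0)), (np.float64(304.0), np.float64(126.0), np.float64(5.0)), (np.float64(304.0), np.float64(127.0), np.float64(5.0)), (np.float64(303.5), np.float64(128.0), np.float64(6.0)), (np.float64(303.0), np.float64(129.0), np.float64(5.0)), (np.float64(303.5), np.float64(130.0), np.float64(4.0))]
slope [ 0.13551386 -0.02234459] tip z 0.09468048361507804 0.0950958597647647 tip [0.53681414 0.24916457 0.09509586] rel TCP [ 0.0005709   0.00115506 -0.04445957] axis at TCP+.02 rel [ 0.00930606 -0.00028527]
```

The measurement now runs automatically: the tool leans 0.14 rad, with its tip 45 mm below the TCP. This time I'll settle over the hole before lowering.

```bash
python3 -m jog '[[[-2,0,0.02],0],[[-4,0,0.05],0],[[-4.8,0,0.05],0],[[-4.8,0,0.05],0],[[-4.8,0,0.05],0],[[-4.8,0,0.05],0],[[-4.8,0,0.05],0],[[-4.8,1.5,0.05],0],[[-4.8,2.7,0.05],0],[[-4.8,3.2,0.05],0],[[-4.8,3.2,0.05],0],[[-4.8,3.2,0.05],0]]'; python3 tool.py | tail -1; python3 -m jog '[[[0,0.4,0],0],[[0,0.8,0],0],[[0,1.2,0],0],[[0,1.6,0],0],[[0,1.6,0],0]]'
```

```text
t: 23.68
tcp_pos: [0.4893, 0.2484, 0.1072]
tool_rot: [0.707, 0.001, -0.001, -0.707]
force: [0.4, -1.1, -0.8]
finger_gap: 0.176
slope [-0.67421465  1.56625954] tip z 0.06698462755339732 0.06680992473770535 tip [0.50498265 0.21980997 0.06680992] rel TCP [ 0.01568779 -0.02856221 -0.04038384] axis at TCP+.02 rel [-0.02502388  0.06601454]
t: 24.2
tcp_pos: [0.4882, 0.2482, 0.0904]
tool_rot: [0.707, 0.0, -0.001, -0.707]
force: [-0.2, 0.8, -1.3]
finger_gap: 0.182
```

```bash
python3 -m jog '[[[0,0.4,0],0],[[0,0.7,0],0],[[0,0.7,0],0]]'; python3 -m jog '[[[0,0.3,0],0],[[0,0.6,0],0],[[0,0.6,0],0]]'
```

```text
t: 24.45
tcp_pos: [0.4884, 0.2483, 0.0836]
tool_rot: [0.707, 0.0, -0.001, -0.707]
force: [-0.4, -0.0, -1.2]
finger_gap: 0.175
t: 24.7
tcp_pos: [0.4881, 0.2483, 0.0777]
tool_rot: [0.707, 0.0, -0.001, -0.707]
force: [-0.9, 1.1, -0.5]
finger_gap: 0.184
```

```bash
python3 -m jog '[[[0,0.3,0],0],[[-0.1,0.6,0],0],[[-0.2,0.9,0],0],[[-0.2,0.9,0],0]]'; python3 -m jog '[[[0,0,0],0],[[0,0,0],0],[[0,0,0],0],[[0,0,0],0],[[0,0,0],0],[[0,0,0],0],[[0,0,0],0]]' 4; python3 -m jog '[[[0,-2,0],0],[[0,-5,0],0],[[0,-8,0],0],[[-4,-9,0],0],[[-7,-9,0],0],[[-7,-9,0],0]]'
python3 - <<'E'
from h import *
s,m=st();w=snap('wrist');a=snap('scene');b=snap('side')
import pickle;pickle.dump((a,b,w),open('st.pkl','wb'))
print(proj(w,(.4886,.248,.11)),proj(w,(.4886,.248,.05)))
for n,c in (('side',b),('scene',a)):
    u,v=proj(c,(.4886,.248,.08)).astype(int);print(n,u-16,v)
    for y in range(v-16,v+20,3): print(y,c['frame'][y,u-16:u+18].astype(int).sum(1)//20)
E
```

```text
t: 25.03
tcp_pos: [0.4868, 0.2484, 0.0687]
tool_rot: [0.707, 0.001, -0.001, -0.707]
force: [-0.6, -0.2, -1.8]
finger_gap: 0.18
t: 25.62
tcp_pos: [0.4869, 0.2484, 0.0694]
tool_rot: [-0.707, -0.001, 0.001, 0.707]
force: [0.1, 0.0, 0.4]
finger_gap: 0.466
t: 26.12
tcp_pos: [0.409, 0.2473, 0.1596]
tool_rot: [0.708, -0.002, -0.004, -0.706]
force: [-0.4, -0.6, -0.6]
finger_gap: 0.47
t 26.12 tcp [0.409  0.2473 0.1596] F [-0.4 -0.6 -0.6] gap 0.47 q [ 3.090e-01  4.480e-01  1.861e+00  1.000e-03  8.410e-01 -1.266e+00]
tool axes cols
 [[ 1.    -0.008 -0.004]
 [ 0.004 -0.002  1.   ]
 [-0.008 -1.    -0.002]]
[284.08435743 342.04167262] [283.88361177 296.80255855]
side 268 135
119 [17 17 17 17 17 17 17 17 17 17 17 17 17 17 17 17 17 17 17 17 18 17 17 17
 17 17 17 17 17 17 17 17 17 17]
122 [17 17 17 17 17 17 17 17 17 17 17 17 17 17 17 17 17 17 17 17 17 17 17 17
 17 17 17 17 17 18 18 17 17 17]
125 [17 17 17 17 17 17 17 17 17 17 17 17 17 16 24 26 26 26 26 26 20 17 17 17
 17 17 17 17 17 17 17 17 17 17]
128 [17 17 17 17 17 17 17 17 17 17 17 17 17 15 13 13 14 13 13 13 13 16 17 17
 18 17 17 17 17 17 17 17 1
[... 1499 characters left out ...]
16 16 16 16 15
 20 20 20 20 20 20 20 20 20 20]
189 [20 20 20 20 20 20 20 20 20 21 21 20 15 12 13 13 15 16 16 16 16 16 15 18
 20 20 20 20 20 20 20 20 20 20]
192 [21 20 20 20 20 20 20 20 20 19 19 16 13 13 13 15 16 16 16 16 16 16 15 16
 19 21 20 20 20 20 20 20 20 20]
195 [ 9 14 15 15 15 15 15 15 15 15 14 11 12 12 13 16 16 16 16 16 16 15 14 15
 15 14 17 21 20 20 20 20 20 20]
198 [15 15 15 15 15 15 15 15 15 16 15 13 13 11 14 14 13 13 13 13 13 13 15 15
 15 15 15 15 16 20 20 20 20 20]
201 [12 16 15 15 15 14  9  7  8  8  8  8 11 14 15 16 16 16 16 16 16 15 15 15
 15 15 15 15 15 15 16 19 21 20]
204 [ 7  7 11 16 15 15 15 12  7  7  8  7  7  7 12 15 15 15 14 15 15 15 15 15
 15 15 15 15 15 15 15 15 15 19]
```

The tool is standing upright and fully home: the handle's edges are vertical in both views, and the shoulder is on the block. Next I'll centre over it and grip it again.

```bash
python3 -m jog '[[[4,0,0],0],[[8.1,0,0],0],[[8.1,0,0],0],[[8.1,0,0],0],[[8.1,0,0],0],[[8.1,0,0],0]]'
python3 - <<'E'
from h import *
s,m=st();w=snap('wrist');f=w['frame'].astype(int)
p=proj(w,(.4886,.248,.11));print(p)
g=f.sum(2);u,v=p.astype(int);r=g[v-30:v+30,u-30:u+30]
print((r[::4,::3]//10))
mk=(r>600).astype(np.uint8);c=cv2.findContours(mk,0,2)[0];c=max(c,key=cv2.contourArea);R_=cv2.minAreaRect(c);q=np.array(R_[0])+[u-30,v-30];print(R_,q,onz(w,*q,.11))
print(m.T@(np.array([.4886,.248,.068])-s['tcp_pos'])*100)
E
```

```text
t: 26.77
tcp_pos: [0.4969, 0.2482, 0.1586]
tool_rot: [0.707, -0.0, -0.002, -0.707]
force: [-0.0, 0.3, -0.1]
finger_gap: 0.468
t 26.77 tcp [0.4969 0.2482 0.1586] F [-0.   0.3 -0.1] gap 0.468 q [ 0.262  0.533  1.678  0.     0.933 -1.311]
tool axes cols
 [[ 1.    -0.002 -0.002]
 [ 0.002 -0.001  1.   ]
 [-0.002 -1.    -0.001]]
[283.30351201 223.44649887]
[[39 38 39 38 16 18 18 20 24 25 24 20 21 22 32 40 41 39 40 40]
 [38 38 18 19 19 19 18 31 32 31 33 33 32 32 21 40 41 40 39 40]
 [41 39 19 19 20 19 18 31 32 33 32 33 32 33 29 39 39 40 40 39]
 [19 40 18 20 19 18 26 29 29 32 32 32 31 32 35 39 39 40 38 39]
 [19 18 19 19 19 19 22 29 30 30 28 29 30 31 35 18 39 39 39 39]
 [19 19 19 19 18 19 37 66 66 67 67 67 67 67 68 18 19 19 22 40]
 [18 19 18 20 19 17 36 69 68 69 69 69 69 69 69 19 20 19 19 20]
 [19 19 18 19 19 20 36 68 68 69 68 68 68 69 68 18 21 19 19 18]
 [19 19 19 20 18 19 34 70 70 70 70 70 70 68 70 18 19 20 19 19]
 [20 18 20 19 20 18 25 37 37 36 37 37 36 53 35 18 18 19 19 19]
 [19 17 18 17 17 18 20 37 37 38 36 36 37 36 37 18 19 20 21 18]
 [36 52 51 51 52 52 52 51 52 52 52 51 53 51 52 52 52 52 53 52]
 [36 51 52 51 51 52 52 51 52 51 52 51 53 52 51 52 52 51 51 51]
 [35 53 51 52 52 52 53 53 52 52 53 53 53 53 52 53 53 52 52 51]
 [53 52 52 53 53 53 53 52 52 53 53 53 53 53 53 54 53 54 53 54]]
((31.0, 27.0), (16.0, 24.0), 90.0) [284. 220.] [0.48635856 0.24842179 0.11      ]
[-0.80520078  9.06438183 -0.01254485]
```

```bash
python3 -m jog '[[[-0.8,0,0],0],[[-0.8,0,0],0],[[-0.8,0,0],0],[[-0.8,3,0],0],[[-0.8,6,0],0],[[-0.8,8,0],0],[[-0.8,9,0],0],[[-0.8,9,0],0],[[-0.8,9,0],0]]'; python3 -m jog '[[[0,0,0],0],[[0,0,0],0],[[0,0,0],0],[[0,0,0],0],[[0,0,0],0],[[0,0,0],0],[[0,0,0],0]]' 0 40; python3 -m jog '[[[0,-1.5,0],0],[[0,-4,0],0],[[0,-7,0],0],[[0,-10,0],0],[[0,-10,0],0],[[0,-10,0],0]]'
```

```text
t: 27.57
tcp_pos: [0.4899, 0.2485, 0.0694]
tool_rot: [0.707, 0.001, -0.001, -0.707]
force: [0.0, 0.3, -0.0]
finger_gap: 0.467
t: 28.15
tcp_pos: [0.4909, 0.2487, 0.0707]
tool_rot: [-0.707, -0.002, -0.0, 0.707]
force: [-0.1, 0.8, 6.7]
finger_gap: 0.185
t: 28.65
tcp_pos: [0.4909, 0.2487, 0.1713]
tool_rot: [-0.707, -0.002, -0.001, 0.708]
force: [0.5, -0.4, -1.0]
finger_gap: 0.181
```

```bash
python3 -m jog '[[[0,-2,0],0],[[0,-4,-3],0],[[1,-4,-7],0],[[2,-4,-11],0],[[3,-4,-15],0],[[4,-4,-19],0],[[5,-4,-23],0],[[6,-4,-27],0],[[7,-4,-31],0],[[8,-4,-35],0],[[9,-4,-39],0],[[10,-4,-43],0],[[11,-2,-45],0],[[11,0,-45],0],[[11,0,-45],0],[[11,0,-45],0],[[11,0,-45],0]]'
python3 - <<'E'
from h import *
s,m=st();w=snap('wrist');f=w['frame']
import pickle;pickle.dump(w,open('wt.pkl','wb'));cv2.imwrite('pics/m.png',f[:,:,::-1])
p=proj(w,(.5838,-.2633,.0405));print(p)
hsv=cv2.cvtColor(f,cv2.COLOR_RGB2HSV);mk=cv2.inRange(hsv,(10,90,60),(35,255,255));
n,l,stt,ce=cv2.connectedComponentsWithStats(mk)
for i in range(1,n):
    if stt[i][4]>10: print(stt[i],ce[i],onz(w,*ce[i],.0405))
u,v=p.astype(int)
for y in range(v-20,v+21): print(y,''.join('#' if mk[y,x] else ('.' if f[y,x].sum()>150 else ' ') for x in range(u-22,u+23)))
E
```

```text
t: 30.07
tcp_pos: [0.6002, -0.2003, 0.1688]
tool_rot: [-0.707, -0.0, 0.002, 0.708]
force: [-0.1, 0.0, -0.2]
finger_gap: 0.181
t 30.07 tcp [ 0.6002 -0.2003  0.1688] F [-0.1  0.  -0.2] gap 0.181 q [-0.499  0.61   1.469  0.     1.064 -2.072]
tool axes cols
 [[ 1.    -0.002 -0.003]
 [ 0.003  0.001  1.   ]
 [-0.002 -1.     0.001]]
[208.52039477 183.54153918]
[199 175  17  18 240] [207.35       183.22916667] [ 0.58353194 -0.26427687  0.0405    ]
163                                              
164                                              
165                                              
166        .                                     
167                                              
168                                              
169                                              
170                                              
171                                              
172                                              
173                                              
174                                        .     
175                   ######                     
176   
[... 647 characters left out ...]
                 #############                
190                 ############                 
191                   ########                   
192                       ###                    
193                                              
194                                              
195                                              
196                                              
197                                              
198                                              
199                                              
200                                              
201                                              
202                                              
203
```

Run:
```python
from h import *
import pickle;w=pickle.load(open('wt.pkl','rb'));f=w['frame'].astype(int)
for y in range(173,194): print(y,' '.join('%2d'%(f[y,x].sum()//10) for x in range(196,219)))
# dial: pivot, needle, band
for n,P in dict(piv=(.528,-.1705,.05),tip=(.572,-.147,.05),band=(.577,-.1665,.046)).items(): print(n,proj(w,P).round(1))
g=f.sum(2);u,v=proj(w,(.56,-.16,.05)).astype(int);print('win',u-40,v-45)
for y in range(v-45,v+46,2): print(y,''.join('#' if g[y,x]<240 else ('o' if g[y,x]<430 else '.') for x in range(u-60,u+50)))
```

```text
173 13 10 11  9  9  9  7  7  7  7  8  8  7  9  7  8 10 13 14 13 13 12 14
174 10  9  8  8  7  9  8  9  7 13 10  7  7 10  8  4  8  9 10 11 14 14 12
175 10 10  7  8  7  8  8 13 27 31 31 26 23 19 14  8  7  6  7  9 12 12 12
176  8  8  9  9  8 16 24 27 37 39 38 37 36 35 31 29 17  7  7  6 12 12 14
177  7  6 10  9 13 35 36 36 39 38 39 40 41 38 39 38 34 22  7  8  9 10 10
178  8 10  8  8 14 39 39 38 39 37 39 38 39 38 38 40 37 31 13  5  7  9 12
179  7  6  9  6 13 41 38 36 37 39 38 38 39 38 38 39 38 37 31 14  7  6  8
180  9 10 10  4 23 39 39 39 39 38 39 38 38 39 38 38 38 37 38 25  5  8  8
181  9  9  8  4 30 40 40 39 39 37 39 40 39 40 39 38 38 37 40 34  6  7  7
182  9 10 10  3 29 41 39 37 40 39 38 40 39 40 40 38 41 40 39 32 11 10  9
183  9 10  8  5 22 34 38 39 39 40 31 28 30 28 30 30 30 30 30 25 11  7  8
184 10  8  9  2 13 25 28 33 35 36 21 19 20 18 18 21 18 20 21 19 11  6  5
185  8 11  9 13 32 27 23 27 27 29 16 18 18 17 20 22 20 21 22 22 11  5  7
186  8 10  8 15 33 30 27 26 22 20 18 17 17 17 18 18 18 19 20 20  8  5  7
187  9 10  9 11 22 23 24 21 22 20 22 20 21 19 19 18 17 18 18 17  5  4  6
188 1
[... 5089 characters left out ...]
..........
192 ooooooo...........o.............o#..............o..............#..............................................
194 ooooooo.........................oo..............#..............#o.............................................
196 ooooo...........................#o..............o..............oo.............................................
198 ooooo...........................o.............................................................................
200 #o............................................................................................................
202 ##..................................................................................................o#########
```

```bash
python3 -m jog '[[[0,0,-3],0],[[0,0,-6.5],0],[[0,0,-10],0],[[0,0,-12.3],0],[[0,0,-12.3],0],[[0,0,-12.3],0],[[0,0,-12.3],0]]'
python3 - <<'E'
from h import *
import pickle
s,m=st();w=snap('wrist');pickle.dump(w,open('wt2.pkl','wb'));f=w['frame'].astype(int)
u,v=proj(w,(.5835,-.264,.0405)).astype(int);print(u,v)
for y in range(v-13,v+14): print(y,' '.join('%2d'%(f[y,x].sum()//10) for x in range(u-13,u+14)))
w1=pickle.load(open('w1.pkl','rb'));f=w1['frame'].astype(int);u,v=proj(w1,(.5835,-.264,.0405)).astype(int);print(u,v)
for y in range(v-9,v+10): print(y,' '.join('%2d'%(f[y,x].sum()//10) for x in range(max(0,u-9),u+10)))
E
```

```text
t: 30.7
tcp_pos: [0.6012, -0.3231, 0.1702]
tool_rot: [-0.707, -0.001, 0.001, 0.707]
force: [0.1, 0.9, -0.1]
finger_gap: 0.181
t 30.7 tcp [ 0.6012 -0.3231  0.1702] F [ 0.1  0.9 -0.1] gap 0.181 q [-6.570e-01  6.710e-01  1.333e+00  1.000e-03  1.138e+00 -2.231e+00]
tool axes cols
 [[ 1.     0.    -0.003]
 [ 0.003  0.     1.   ]
 [ 0.    -1.     0.   ]]
352 181
168 18 18 19 17 18 18 18 19 17 19 18 17 19 18 17 19 19 19 19 19 18 19 18 18 19 17 19
169 18 17 17 18 18 18 16 18 18 18 19 18 17 15 16 15 16 13 16 17 18 19 19 18 17 18 18
170 17 19 17 17 18 18 18 18 19 18 15 12 11 11 10  7  9  9 12 12 13 16 17 19 19 17 19
171 17 18 17 17 19 18 19 17 16 13  9  9  9  6  5  8  6  8  7  7  8  9 13 16 17 18 20
172 17 19 18 18 17 19 19 15  9  9  7  9  6  7  7  6  5  9 10  8  9  6  9 10 15 18 19
173 18 19 17 19 18 17 13 10  8  7  7 13 24 29 28 21 16 10  8  8  3  9  7  8 11 14 17
174 18 19 18 17 17 12  9  7  7 11 23 34 40 42 40 38 36 33 30 22  9  6  8  9  8  9 15
175 18 18 17 18 12 10  8 10 27 36 39 42 43 43 44 43 43 44 41 40 29 11  8  8  8  8 11
176 18 19 17 14  9  9  7 22 37 44 42 42 43 44 42 43 42 43 44 
[... 1713 characters left out ...]
4 27 10  6  9  8 10 11  9
62 11 23 33 37 35 37 37 29 18 10  8 11 10 10
63  6  8 23 34 36 37 35 35 32 19 10  9 10  9
64  6  7 31 37 37 36 36 36 37 28 15  8 11 10
65  5 16 34 36 35 36 34 36 37 34 20  8  8 10
66  8 17 33 35 33 36 36 37 35 36 28 12  7  8
67 25 17 25 33 34 35 35 36 37 36 34 13  9  8
68 36 25 18 23 29 33 37 36 35 36 34 18  8 11
69 35 36 30 23 20 27 32 35 37 36 34 15  7 10
70 36 37 36 32 26 19 22 27 35 35 34 15  9  8
71 33 37 36 36 35 30 20 17 24 37 31  9  6 11
72 20 29 37 36 36 37 32 23 18 21 19  7  8 10
73  8 16 27 34 37 37 36 38 31 14  9  9 10 12
74  8  8 14 23 33 36 34 32 19  8  9  9  9  9
75  8  8  9 10 13 14  9  4  7  7 10 10 10 11
76  8  8  8  9  7  5  9  9  9  9  9 10 11  8
```

```bash
cat > dial.py <<'E'
from h import *
def dial(w,z=.049,piv=(.5275,-.1708),dbg=False):
    f=w['frame'];g=f.astype(int).sum(2)
    uu,vv=np.meshgrid(np.arange(560),np.arange(420))
    c=proj(w,(*piv,z));r=np.hypot(uu-c[0],vv-c[1])
    q=onz(w,c[0]+10,c[1],z)-onz(w,c[0],c[1],z);mm=10/np.linalg.norm(q)/1000  # px per mm
    for _ in range(3):
        mk=(g<240)&(np.hypot(uu-c[0],vv-c[1])<7*mm);c=np.array([uu[mk].mean(),vv[mk].mean()])
    P=onz(w,*c,z)
    ys,xs=np.nonzero(np.hypot(uu-c[0],vv-c[1])<58*mm);W=np.array([onz(w,x,y,z) for x,y in zip(xs,ys)])-P
    rho=np.hypot(W[:,0],W[:,1])*1000;th=np.arctan2(W[:,1],W[:,0]);G=g[ys,xs];sat=f[ys,xs].astype(int).max(1)-f[ys,xs].astype(int).min(1)
    n=(G<330)&(rho>14)&(rho<40)&(abs(th-.28)<.9); 
    b=(G>240)&(G<430)&(rho>41)&(rho<57)&(abs(th-.28)<.75)
    im=np.zeros(g.shape,np.uint8);im[ys[b],xs[b]]=1;k,l,stt,ce=cv2.connectedComponentsWithStats(im)
    i=1+np.argmax(stt[1:,4]);Wb=onz(w,*ce[i],z)-P
    print('pivot',P.round(4),'needle',np.median(th[n]).round(3),n.sum(),th[n].std().round(3),'band',np.arctan2(Wb[1],Wb[0]).round(3),'rho',np.hypot(*Wb[:2]).round(4),'area',stt[i][4])
E
python3 - <<'E'
from dial import *
import pickle
for n in ('w1','wt','wt2'):
    w=pickle.load(open(n+'.pkl','rb'))
    for z in (.047,.050): dial(w,z)
w=pickle.load(open('wt2.pkl','rb'));a=onz(w,347,183,.0405);b=onz(w,356.5,185,.0405);d=b-a;print('slot yaw',np.arctan2(d[1],d[0]))
w=pickle.load(open('w1.pkl','rb'));a=onz(w,1,67,.0405);b=onz(w,8,72,.0405);d=b-a;print('slot yaw',np.arctan2(d[1],d[0]))
E
python3 tool.py|tail -3
python3 - <<'E'
from h import *
import pickle
w=pickle.load(open('wt2.pkl','rb'))
hsv=cv2.cvtColor(w['frame'],cv2.COLOR_RGB2HSV);mk=cv2.inRange(hsv,(8,90,60),(35,255,255));n,l,s,c=cv2.connectedComponentsWithStats(mk);i=1+np.argmax(s[1:,4]);print(s[i],c[i],onz(w,*(s[i][:2]+s[i][2:4]/2-.5),.0405),onz(w,352.5,182.3,.045))
E
```

```text
pivot [ 0.5277 -0.1731  0.047 ] needle 0.537 53 0.03 band 0.113 rho 0.0498 area 70
pivot [ 0.5274 -0.1716  0.05  ] needle 0.539 54 0.029 band 0.116 rho 0.0494 area 70
pivot [ 0.5278 -0.1727  0.047 ] needle 0.537 69 0.025 band 0.096 rho 0.0499 area 103
pivot [ 0.5278 -0.1731  0.05  ] needle 0.537 69 0.025 band 0.096 rho 0.0494 area 103
pivot [ 0.5273 -0.1714  0.047 ] needle 0.523 97 0.037 band 0.072 rho 0.05 area 106
pivot [ 0.5273 -0.1731  0.05  ] needle 0.52 97 0.037 band 0.07 rho 0.0494 area 106
slot yaw 1.3675235530723349
slot yaw 1.3649208496260221
 [ 0.    -1.     0.   ]]
a [(np.float64(69.0), np.float64(215.0), np.float64(5.0)), (np.float64(78.5), np.float64(222.0), np.float64(2.0)), (np.float64(79.0), np.float64(223.0), np.float64(3.0)), (np.float64(90.5), np.float64(224.0), np.float64(4.0)), (np.float64(77.0), np.float64(225.0), np.float64(7.0)), (np.float64(77.5), np.float64(226.0), np.float64(8.0)), (np.float64(77.0), np.float64(227.0), np.float64(9.0)), (np.float64(79.0), np.float64(233.0), np.float64(8.0)), (np.float64(79.0), np.float64(234.0), np.float64(9.0))]
b [(np.float64(381.0), np.float64(293.0), np.float64(9.0))]
[344 173  18  18 254] [352.33464567 181.40944882] [ 0.58327153 -0.26434054  0.0405    ] [ 0.58302045 -0.26528393  0.045     ]Traceback (most recent call last):
  File "tool.py", line 20, in <module>
    if __name__=='__main__': measure()
                             ~~~~~~~^^
  File "tool.py", line 16, in measure
    k=np.polyfit(pts[1:-2,1],pts[1:-2,0],1) ; L[n]=(k,pts)
    raise TypeError("expected non-empty vector for x")
TypeError: expected non-empty vector for x
```

```bash
python3 -m jog '[[[-0.5,0,1.5],0.12],[[-1,0,3],0.24],[[-1.5,0,4.5],0.36],[[-1.84,0,5.65],0.48],[[-1.84,0,5.65],0.6],[[-1.84,0,5.65],0.72],[[-1.84,0,5.65],0.84],[[-1.84,0,5.65],0.96],[[-1.84,0,5.65],1.08],[[-1.84,0,5.65],1.2],[[-1.84,0,5.65],1.32],[[-1.84,0,5.65],1.44],[[-1.84,0,5.65],1.56],[[-1.84,0,5.65],1.68],[[-1.84,0,5.65],1.776],[[-1.84,0,5.65],1.776],[[-1.84,0,5.65],1.776],[[-1.84,0,5.65],1.776]]'
python3 - <<'E'
from dial import *
import pickle
s,m=st();print('yaw',np.arctan2(m[1,0],m[0,0]),'to go',m.T@(np.array([.5828,-.2666,.1135])-s['tcp_pos'])*100)
w=snap('wrist');pickle.dump(w,open('wt3.pkl','wb'));print(proj(w,(.5275,-.171,.05)),ray(w,280,210)[0])
dial(w)
E
```

```text
t: 32.35
tcp_pos: [0.5827, -0.2672, 0.1695]
tool_rot: [-0.448, 0.547, -0.547, 0.448]
force: [0.4, -0.3, 0.1]
finger_gap: 0.181
t 32.35 tcp [ 0.5827 -0.2672  0.1695] F [ 0.4 -0.3  0.1] gap 0.181 q [-0.604  0.619  1.448  0.     1.074 -0.404]
tool axes cols
 [[-0.199 -0.     0.98 ]
 [-0.98   0.    -0.199]
 [-0.    -1.    -0.   ]]
yaw -1.7707541632290145 to go [-5.94705200e-02  5.59512072e+00  2.85086727e-03]
[185.74981253  99.70254633] [ 0.59832556 -0.19449826  0.31208985]
pivot [ 0.5276 -0.1727  0.049 ] needle 0.527 98 0.029 band 0.089 rho 0.05 area 78
```

```bash
python3 -m jog '[[[-0.05,2,0],0],[[-0.05,4,0],0],[[-0.05,5,0],0],[[-0.05,5.3,0],0],[[-0.05,5.3,0],0],[[-0.05,5.5,0],0],[[-0.05,5.7,0],0],[[-0.05,5.7,0],0]]'; python3 -m jog '[[[0,0.15,0],0],[[0,0.3,0],0],[[0,0.3,0],0]]'
```

```text
t: 33.07
tcp_pos: [0.583, -0.2676, 0.1129]
tool_rot: [0.447, -0.548, 0.548, -0.447]
force: [-0.9, -0.5, -0.2]
finger_gap: 0.185
t: 33.32
tcp_pos: [0.5826, -0.2674, 0.1093]
tool_rot: [0.447, -0.548, 0.548, -0.447]
force: [-0.1, 0.1, -0.0]
finger_gap: 0.181
```

```bash
python3 -m jog '[[[0,0.1,0],0],[[0,0.2,0],0],[[0,0.2,0],0]]'; python3 -m jog '[[[0,0.1,0],0],[[0,0.15,0],0],[[0,0.15,0],0]]'
```

```text
t: 33.57
tcp_pos: [0.5825, -0.2674, 0.1071]
tool_rot: [-0.447, 0.548, -0.548, 0.447]
force: [0.4, 0.9, -0.9]
finger_gap: 0.18
t: 33.82
tcp_pos: [0.5826, -0.2674, 0.1056]
tool_rot: [-0.447, 0.548, -0.548, 0.447]
force: [0.9, 0.7, -0.7]
finger_gap: 0.18
```

```bash
python3 -m jog '[[[0,0,0],0.1],[[0,0,0],0.2],[[0,0,0],0.3],[[0,0,0],0.4],[[0,0,0],0.5],[[0,0,0],0.6],[[0,0,0],0.6],[[0,0,0],0.6]]'
python3 - <<'E'
from dial import *
import pickle
s,m=st();print('yaw',np.arctan2(m[1,0],m[0,0]),s['ft_torque'])
w=snap('wrist');print(proj(w,(.5275,-.171,.05)),ray(w,280,210)[0])
dial(w);pickle.dump(w,open('wt4.pkl','wb'))
a=snap('scene');dial(a);b=snap('side');dial(b)
E
```

```text
t: 34.48
tcp_pos: [0.5813, -0.2663, 0.1055]
tool_rot: [-0.267, 0.656, -0.654, 0.265]
force: [-3.6, 2.8, 2.2]
finger_gap: 0.181
t 34.48 tcp [ 0.5813 -0.2663  0.1055] F [-3.6  2.8  2.2] gap 0.181 q [-0.604  0.701  1.493  0.     0.952  0.196]
tool axes cols
 [[-0.718 -0.003  0.696]
 [-0.696  0.002 -0.718]
 [ 0.001 -1.    -0.004]]
yaw -2.3711023271192886 [0.53863712 0.70729438 0.03304233]
[113.1799072  190.34538406] [ 0.63627984 -0.21516106  0.24809902]
pivot [ 0.5279 -0.1722  0.049 ] needle 0.399 185 0.087 band 0.076 rho 0.0505 area 219
pivot [ 0.5274 -0.1704  0.049 ] needle 0.227 111 0.497 band 0.089 rho 0.0514 area 19
pivot [ 0.5275 -0.1722  0.049 ] needle 0.156 55 0.466 band 0.208 rho 0.0465 area 31
```

```bash
sed -i "s|    b=(G>240)|    h,e=np.histogram(th[n],np.arange(-.5,1.2,.03));i=np.argmax(h);n=n\&(abs(th-(e[i]+.015))<.06)\n    b=(G>240)|" dial.py
python3 - <<'E'
from dial import *
import pickle
for n in ('wt','wt3','wt4'): 
    w=pickle.load(open(n+'.pkl','rb'));[dial(w,z) for z in (.047,.05)]
E
```

```text
pivot [ 0.5278 -0.1727  0.047 ] needle 0.537 67 0.022 band 0.096 rho 0.0499 area 103
pivot [ 0.5278 -0.1731  0.05  ] needle 0.537 67 0.022 band 0.096 rho 0.0494 area 103
pivot [ 0.5271 -0.1725  0.047 ] needle 0.534 90 0.024 band 0.089 rho 0.0504 area 78
pivot [ 0.5279 -0.1728  0.05  ] needle 0.534 92 0.024 band 0.089 rho 0.0498 area 78
pivot [ 0.5272 -0.1718  0.047 ] needle 0.4 158 0.027 band 0.077 rho 0.0506 area 219
pivot [ 0.5283 -0.1725  0.05  ] needle 0.395 166 0.028 band 0.077 rho 0.0504 area 219
```

```bash
python3 -m jog '[[[0,0,0],0.1],[[0,0,0],0.2],[[0,0,0],0.3],[[0,0,0],0.4],[[0,0,0],0.5],[[0,0,0],0.56],[[0,0,0],0.56],[[0,0,0],0.56]]'
python3 - <<'E'
from dial import *
import pickle
s,m=st();print('yaw',np.arctan2(m[1,0],m[0,0]))
w=snap('wrist');print(proj(w,(.5275,-.171,.05)));pickle.dump(w,open('wt5.pkl','wb'))
dial(w)
E
```

```text
t: 35.3
tcp_pos: [0.5808, -0.2651, 0.1055]
tool_rot: [-0.075, 0.705, -0.701, 0.072]
force: [-4.3, 4.9, 4.1]
finger_gap: 0.182
t 35.3 tcp [ 0.5808 -0.2651  0.1055] F [-4.3  4.9  4.1] gap 0.182 q [-6.040e-01  7.010e-01  1.494e+00  1.000e-03  9.540e-01  7.580e-01]
tool axes cols
 [[-0.978 -0.005  0.207]
 [-0.207  0.005 -0.978]
 [ 0.004 -1.    -0.006]]
yaw -2.932754619594818
[130.92466029 276.75766748]
pivot [ 0.5281 -0.1724  0.049 ] needle 0.134 129 0.03 band 0.072 rho 0.0502 area 173
```

```bash
python3 -m jog '[[[0,0,0],0.04],[[0,0,0],0.08],[[0,0,0],0.08],[[0,0,0],0.08]]'
python3 - <<'E'
from dial import *
w=snap('wrist');dial(w)
E
python3 -m jog '[[[0,0,0],0],[[0,0,0],-0.1],[[0,0,0],-0.1],[[0,-1,0],-0.1],[[0,-3,0],-0.1],[[0,-6,0],-0.1],[[0,-6,0],-0.1]]'
python3 - <<'E'
from h import *
s,m=st();print('yaw',np.arctan2(m[1,0],m[0,0]))
# want camera above the pivot/band mid: (.55,-.17); camera offset now:
w=snap('wrist');c=ray(w,280,210)[0];print('cam',c,'shift needed',(m.T@(np.array([.552,-.165,0])-c*[1,1,0])*100).round(1))
E
```

```text
t: 35.68
tcp_pos: [0.5808, -0.2649, 0.1055]
tool_rot: [-0.047, 0.708, -0.704, 0.044]
force: [-4.5, 6.6, 3.7]
finger_gap: 0.184
pivot [ 0.5281 -0.1725  0.049 ] needle 0.092 115 0.026 band 0.068 rho 0.0502 area 161
t: 36.32
tcp_pos: [0.5879, -0.2711, 0.1727]
tool_rot: [0.076, -0.698, 0.707, -0.085]
force: [1.1, 0.1, 0.9]
finger_gap: 0.181
t 36.32 tcp [ 0.5879 -0.2711  0.1727] F [1.1 0.1 0.9] gap 0.181 q [-0.604  0.617  1.442 -0.     1.065  0.738]
tool axes cols
 [[-0.974  0.014  0.226]
 [-0.226 -0.01  -0.974]
 [-0.011 -1.     0.013]]
yaw -2.9131431773263814
cam [ 0.65962712 -0.2534755   0.31614342] shift needed [  8.5  -0.2 -11.1]
```

```bash
python3 -m jog '[[[2.5,0,-3.2],0],[[5,0,-6.4],0],[[7.5,0,-9.6],0],[[8.5,0,-11.1],0],[[8.5,0,-11.1],0],[[8.5,0,-11.1],0],[[8.5,0,-11.1],0]]'
python3 - <<'E'
from dial import *
import pickle
s,m=st()
w=snap('wrist');pickle.dump(w,open('wt6.pkl','wb'));print(ray(w,280,210)[0])
for z in (.046,.049): dial(w,z)
f=w['frame'].astype(int).sum(2);u,v=proj(w,(.57,-.168,.047)).astype(int);print(u,v)
for y in range(v-30,v+30,2): print(y,' '.join('%2d'%(f[y,x]//10) for x in range(u-24,u+26,2)))
E
```

```text
t: 36.95
tcp_pos: [0.4769, -0.1801, 0.1663]
tool_rot: [0.079, -0.701, 0.704, -0.082]
force: [0.2, 0.5, 0.6]
finger_gap: 0.178
t 36.95 tcp [ 0.4769 -0.1801  0.1663] F [0.2 0.5 0.6] gap 0.178 q [-0.581  0.467  1.788 -0.     0.881  0.763]
tool axes cols
 [[-0.974  0.004  0.226]
 [-0.226 -0.003 -0.974]
 [-0.003 -1.     0.003]]
[ 0.55010765 -0.16351747  0.30912179]
pivot [ 0.5277 -0.1729  0.046 ] needle 0.099 75 0.023 band 0.095 rho 0.0491 area 104
pivot [ 0.528  -0.1728  0.049 ] needle 0.099 75 0.023 band 0.096 rho 0.049 area 110
292 87
57 71 68 68 68 68 68 68 65 42 68 68 67 68 68 68 68 45 62 68 68 68 67 68 68 68
59 71 68 68 69 68 68 68 65 42 68 68 68 68 68 68 69 24 68 68 68 68 68 68 68 69
61 60 69 68 68 68 68 68 66 40 69 68 68 68 68 68 69 20 69 68 67 67 68 68 68 65
63 41 69 69 68 68 68 68 67 22 70 68 68 68 68 68 68 70 68 68 68 68 68 68 68 47
65 69 68 68 68 68 68 68 69 66 69 68 68 68 68 68 69 68 68 68 68 67 67 68 70 18
67 69 68 68 68 68 68 68 68 68 68 68 68 66 66 68 69 69 68 67 68 68 68 68 59 51
69 68 68 68 68 68 69 68 68 68 68 68 69 41 40 38 38 48 68 68 68 68 68 68 43 63
71 68 68 68 68 
[... 1086 characters left out ...]
68 68 68 69 69 69 68 68 69 66 14 66 68 69 68 68 68 68 68 68 68 68 68
101 69 69 69 69 69 69 69 69 68 68 68 64 17 71 68 68 68 68 68 68 68 68 68 68 67
103 68 69 69 68 68 68 69 68 68 68 69 60 27 70 68 68 68 68 68 68 68 68 68 68 68
105 69 68 69 69 68 68 69 68 68 68 70 33 43 69 68 68 68 69 68 68 68 68 68 67 68
107 69 69 69 69 68 68 68 68 69 68 69 21 49 69 68 68 68 69 68 68 68 68 68 68 68
109 68 69 69 69 68 69 68 69 69 69 68 17 55 69 69 68 68 69 68 68 68 68 68 68 68
111 69 68 69 69 69 68 68 68 69 69 65 16 59 69 68 68 68 68 68 68 68 68 68 68 68
113 69 69 69 69 68 68 69 69 69 69 66 17 33 70 68 68 68 68 68 68 68 68 68 68 68
115 69 68 68 69 68 68 69 69 68 68 66 16 48 70 68 68 68 68 68 68 69 68 68 68 68
```

The overhead check puts the needle at 0.099 and the band's middle at 0.096 rad, so the needle is set. Now I'll take the tool back to the stand and measure its lean in free air first.

```bash
python3 -m jog '[[[0,-2,0],0],[[-1.5,-3,-3.7],0],[[-3,-3,-7.5],0],[[-4.5,-3,-11.3],0],[[-6,-3,-15.1],0],[[-7.5,-3,-19],0],[[-9,-3,-22.8],0],[[-10.5,-3,-26.6],0],[[-12,-3,-30.4],0],[[-13.5,-3,-34.2],0],[[-15,-3,-38],0],[[-15.8,-2,-40.3],0],[[-15.8,0,-40.3],0],[[-15.8,0,-40.3],0],[[-15.8,0,-40.3],0],[[-15.8,0,-40.3],0]]'; sed -i 's/measure()$/measure(.088,False)/' tool.py; python3 tool.py
```

```text
t: 38.33
tcp_pos: [0.5388, 0.2492, 0.166]
tool_rot: [0.08, -0.703, 0.703, -0.08]
force: [0.2, -0.3, -0.2]
finger_gap: 0.18
t 38.33 tcp [0.5388 0.2492 0.166 ] F [ 0.2 -0.3 -0.2] gap 0.18 q [ 0.245  0.566  1.577 -0.     0.999  1.589]
tool axes cols
 [[-0.974  0.001  0.225]
 [-0.225 -0.    -0.974]
 [-0.001 -1.     0.   ]]
slope [0.00547891 0.0051804 ] tip z 0.0981388421378389 0.0976238043773122 tip [0.54248681 0.24981404 0.0976238 ] rel TCP [ 0.00373652  0.00063642 -0.0683572 ] axis at TCP+.02 rel [0.00422062 0.00109414]
```

```bash
python3 -m jog '[[[2.6,0,-0.6],0],[[5.24,0,-1.21],0],[[5.24,0,-1.21],0],[[5.24,0,-1.21],0],[[5.24,0,-1.21],0],[[5.24,0,-1.21],0],[[5.24,2,-1.21],0],[[5.24,4,-1.21],0],[[5.24,4.6,-1.21],0],[[5.24,5.2,-1.21],0],[[5.24,5.8,-1.21],0],[[5.24,5.8,-1.21],0],[[5.24,5.8,-1.21],0]]'; python3 -m jog '[[[0,0.5,0],0],[[0,1,0],0],[[0,1.5,0],0],[[0,2,0],0],[[0,2,0],0]]'
```

```text
t: 39.52
tcp_pos: [0.4846, 0.2497, 0.108]
tool_rot: [0.08, -0.702, 0.703, -0.081]
force: [1.9, -1.0, -0.9]
finger_gap: 0.182
t: 39.93
tcp_pos: [0.4845, 0.2496, 0.087]
tool_rot: [0.08, -0.702, 0.703, -0.081]
force: [2.6, -1.8, -1.1]
finger_gap: 0.183
```

```bash
python3 -m jog '[[[0,0.5,0],0],[[0,1,0],0],[[0,1.35,0],0],[[0,1.5,0],0],[[0,1.5,0],0]]'; python3 -m jog '[[[0,0,0],0],[[0,0,0],0],[[0,0,0],0],[[0,0,0],0],[[0,0,0],0],[[0,0,0],0]]' 4; python3 -m jog '[[[0,-2,0],0],[[0,-5,0],0],[[0,-9,0],0],[[4,-11,0],0],[[8,-13,0],0],[[8,-13,0],0],[[8,-13,0],0]]'
python3 - <<'E'
from h import *
import pickle
s,m=st();b=snap('side');a=snap('scene');a1,b1,_=pickle.load(open('st.pkl','rb'))
for n,c,c1 in (('side',b,b1),('scene',a,a1)):
    u,v=proj(c,(.4886,.248,.08)).astype(int);print(n,u-16,v)
    for y in range(v-16,v+20,4): print(y,c['frame'][y,u-10:u+14].astype(int).sum(1)//20)
    # vertical extent of top face vs first standing (known home)
    col=c['frame'][v-22:v+5,u].astype(int).sum(1);col1=c1['frame'][v-22:v+5,u].astype(int).sum(1);print('now',col//20);print('1st',col1//20)
E
```

```text
t: 40.35
tcp_pos: [0.4846, 0.2497, 0.0724]
tool_rot: [0.08, -0.702, 0.703, -0.081]
force: [4.3, -2.6, -2.9]
finger_gap: 0.183
t: 40.85
tcp_pos: [0.4835, 0.2499, 0.0728]
tool_rot: [-0.081, 0.703, -0.702, 0.08]
force: [0.3, -0.0, 0.2]
finger_gap: 0.468
t: 41.43
tcp_pos: [0.4036, 0.2315, 0.2041]
tool_rot: [-0.08, 0.703, -0.702, 0.081]
force: [0.3, 1.9, 0.8]
finger_gap: 0.468
t 41.43 tcp [0.4036 0.2315 0.2041] F [0.3 1.9 0.8] gap 0.468 q [0.28  0.355 1.852 0.    0.934 1.622]
tool axes cols
 [[-0.974  0.     0.227]
 [-0.227  0.    -0.974]
 [-0.    -1.    -0.   ]]
side 268 135
119 [17 17 17 17 17 17 17 17 17 17 17 17 17 17 17 17 17 17 17 17 17 17 17 17]
123 [17 17 17 17 17 17 17 17 17 16 18 20 20 18 17 17 17 17 17 17 17 17 17 17]
127 [17 17 17 17 17 17 16 12 19 20 20 19 19 18 16 17 17 17 17 17 17 17 17 17]
131 [17 17 17 17 17 17 16 11 10 11 10 10  9 10 14 17 17 17 18 18 17 17 17 17]
135 [17 17 17 17 17 17 16 11 11 11 12 12 12 12 15 17 17 17 17 17 18 17 17 17]
139 [12 12 12 12 12 12 10 10 11 12 12 12 12 12 12 12 12 12 12 12 12 14 17 17]
143 [12 12 12 12 12 12 11 10  9 11 10 10 10 10 12 12 1
[... 547 characters left out ...]
0 20 16 12 12 11 12 13 16 16 14 14 14 14 12 21 20 20 20]
183 [20 20 20 20 20 20 19 15 13 14 14 12 11 13 14 14 13 15 15 21 20 20 20 20]
187 [20 20 20 20 20 19 16 13 13 13 13 15 15 15 15 15 15 15 20 20 20 20 20 20]
191 [20 20 20 20 20 18 14 13 13 13 14 15 15 15 15 15 15 18 20 20 20 20 20 20]
195 [15 15 15 15 13 11 12 11 11 13 15 16 15 13 13 13 12 15 15 14 17 21 20 20]
199 [15 15 16 15 13 13 14 14 13 13 14 14 14 14 15 15 15 15 15 15 15 14 14 16]
203 [14 12  7  8  8  8  9 10 13 14 14 13 11 11 14 15 15 15 15 15 15 15 15 15]
now [20 20 20 20 20 20 18 22 26 17 12 13 13 12 11 13 12 12 14 14 14 13 13 13
 13 13 14]
1st [20 20 20 20 20 20 20 24 26 18 11 12 13 13 12 12 12 11 12 13 14 14 15 15
 15 15 16]
```

Run:
```python
from h import *
import pickle
a0,b0=pickle.load(open('ab.pkl','rb'));a=snap('scene');b=snap('side')
for n,c in (('side',b),('scene',a)): print(n,'pred top centre z.110',proj(c,(.4886,.248,.11)).round(1),'z.120',proj(c,(.4886,.248,.12)).round(1))
f=b['frame'].astype(int).sum(2)//20; print('side rows 118-130, bright top face:'); print(f[118:131,278:294])
for n,c,c0,bx in (('decoy side',b,b0,(310,345,160,176)),('purple side',b,b0,(228,246,155,186)),('purple scene',a,a0,(335,385,178,198)),('decoy scene',a,a0,(385,422,243,275)),('rest side',b,b0,(288,346,190,222))):
    x0,x1,y0,y1=bx;d=np.abs(c['frame'][y0:y1,x0:x1].astype(int)-c0['frame'][y0:y1,x0:x1]).sum(2);print(n,'changed px',(d>60).sum(),'of',d.size)
```

```text
side pred top centre z.110 [284.5 125.5] z.120 [284.6 122.2]
scene pred top centre z.110 [409.  173.5] z.120 [409.8 168.8]
side rows 118-130, bright top face:
[[17 17 17 17 17 17 17 17 17 17 18 17 17 17 17 17]
 [17 17 17 17 17 17 17 17 17 17 18 17 17 17 17 17]
 [17 17 17 17 17 17 17 17 17 17 17 17 17 17 17 17]
 [17 17 17 17 17 17 17 17 17 17 17 17 17 17 17 17]
 [17 17 17 17 17 17 17 17 17 17 17 17 17 17 17 17]
 [17 17 17 17 17 16 18 19 20 18 17 17 17 17 17 17]
 [17 17 18 23 23 22 23 24 24 20 17 17 17 17 17 17]
 [17 17 17 21 25 26 26 26 26 23 19 17 17 17 17 17]
 [17 17 17 15 24 26 26 26 25 25 19 18 17 17 17 17]
 [17 17 15 12 19 20 20 19 19 18 16 17 17 17 18 18]
 [17 17 16 11 12 13 13 12 12 12 13 16 17 18 17 17]
 [17 17 16 11 10 11 11 11 11 11 13 17 17 17 18 17]
 [17 17 16 11  9 11 11 10 10 10 13 17 17 17 17 17]]
decoy side changed px 32 of 560
purple side changed px 63 of 558
purple scene changed px 45 of 1000
decoy scene changed px 0 of 1184
rest side changed px 201 of 1856
```

Run:
```python
from h import *
import pickle
a0,b0=pickle.load(open('ab.pkl','rb'))
for n,c0 in (('scene',a0),('side',b0)):
    for c in (c0,snap(n)):
        h=cv2.cvtColor(c['frame'],cv2.COLOR_RGB2HSV);mk=cv2.inRange(h,(130,90,30),(160,255,255));print(n,cv2.boundingRect(mk))
from station import workorder
print(workorder.sign_off())
```

```text
scene (338, 182, 44, 15)
scene (338, 182, 44, 15)
side (231, 157, 13, 27)
side (231, 157, 13, 27)
the job is handed in; nothing more can be done
None
```

The job is handed in: the meter needle lies over the middle of the grey band, and the tool stands fully home in the stand, let go. The robot's clock was at about 42 s at the end, and no verdict was reported.

**What went wrong on the way:**
- **First insertion failed:** I lowered the tool before the arm had settled and pressed the tip onto the stand, with up to 31 N at the wrist. When I opened the gripper, the tool fell and leaned against the stand.
- **Recovery:** I picked it up, levered it on the rest's rail (31 N again) and pushed it upright against the stand's side. It then went into the hole, and I let go with it upright and fully home.
- **Grip:** The tool slipped in the grip while I was tilting it, so I gripped it again from above before using it.

**Turning the screw:** The blade went into the slot with hardly any force, and the readings stayed under about 9 N while turning. I turned clockwise until the needle reached the band.

**Last checks:**
- **Needle:** from nearly overhead, the needle is at 0.099 rad and the band's middle at 0.096 rad, in world angles. The raw pixels suggest an offset of up to about 0.01 rad. Slanted views disagreed by about 0.02 rad because of parallax. I didn't measure the needle again after putting the tool back.
- **Tool in the stand:** its top is about 110 mm above the table, which is fully home. It matches the first standing pose, and the gripper is clear.
- **Other things on the table:** the purple look-alike shows the same outline as at the start in both views. The small white one is unchanged in the scene view, with a few changed pixels in the side view that I took for shadow. I did not compare the remaining objects one by one.

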